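# Stop the shaker and scoop up the shed tube caps

## Robot

A 6-joint arm with a two-finger parallel gripper is mounted at the origin on the work surface. World frame = base frame: x ahead of the robot, y to its left, z up, the work surface at z = 0. Lengths are in mm, angles in degrees, forces in N, time in s.
With the tool pointing down it reaches from about 350 to 850 mm from the base axis. Payload 8.1 kg.
Tool frame: the origin (TCP) lies at the very end of the fingers, on their centre line; the grasp point (between the pads) lies 19 mm behind it; z points along the fingers, y is the direction in which the jaws open and shut (so a half turn about z gives the same grasp; the last joint's range is limited). The gripper opens to 85 mm and grips with 20 to 120 N. Pads are 22 mm wide; open, the fingers measure 114 mm over their backs; the gripper's body (76 mm by 85 mm) begins 54 mm behind the grasp point. The pads swing forward as they close: fully open they stand 13 mm farther back than shut.
Start: joints at [64.664, 7.471, 85.268, -0, 87.261, -4.893], TCP at [209.545, 562.224, 203.592] pointing down, gripper open.
Joint ranges: [-169.43, 169.43], [-51.17, 129.36], [1.28, 143.12], [-76.62, 256.62], [0, 156.53], [-152.29, 152.29]. Speed limits (degrees/s): [136.94, 136.94, 159.86, 180, 180, 180].

## Interface

Orientations are given as [roll, pitch, yaw] about the fixed x, y, z axes, in that order (R = Rz(yaw) Ry(pitch) Rx(roll)).
In Python, from bench import r, eyes gives the robot as it stands. The module is installed in compiled form; this text tells all that it offers.
- The arm moves only by the tool play_rows, never from a script. Its argument "deltas" is a list of rows, each a list of 3 entries, a list of its own where there are three numbers: the shift along the tool's x, y, z in m, then the turn, a rotation vector about the tool's x, y, z in rad, then the closure, from 0 (fully open) to 1 (shut). A call has 1 to 8 rows; each row shifts and turns the pose as measured when the row begins, along the tool's axes as they then stand; what a row does not reach is not made up. A row lasts 1/8 s, in which the tool goes at most 62.5 mm and 10.7 degrees, less where a joint would pass 70% of its speed; a pose out of reach is approached as far as the arm can. A call with a gripper value outside its range is refused whole. The fingers move at their own pace and stop on an object; "force" is the grip in N (left out, the last holds). Time passes only in rows, so rows that do not move let the fingers close. It gives the time, the measured TCP pose, the force and the opening at its end, in the units of the state.
- r.sense(): the state, without advancing time (a new reading comes with each control period).
- eyes.snapshot(name): name is "scene" or "top" or "wrist"; returns the picture (420x560x3 uint8, red, green, blue); there is no depth.
- eyes.get_calibration(name): a dict with "mtx" (3x3 intrinsics, pixels), "R" (3x3) and "t" (3): a world point X has camera coordinates R X + t; the wrist camera has in their place "T_tool_cam" (4x4, takes a point from camera to tool coordinates, whose origin is the TCP and whose axes are the flange's). Camera axes: x right, y down, z forward; pixel columns grow to the right and rows downward; lengths in mm; the calibration is good to about 2 mm. A picture is of the moment at which its call begins: read the wrist's pose just before it. get_calibration takes no time and is no camera call.
- r.hand_in(): hands the job in, once; it reports no verdict.
The state is a dict: "time": time; "joint_pos": joint angles; "qd": joint speeds; "joint_efforts": joint torques, N m; "tool_pos": TCP position; "tcp_rot": TCP orientation; "ft_force": force on the tool from outside, world axes, zero at the start; "wrist_torque": the same for the moment, N m; "finger_gap": finger opening in mm.
Only numpy, scipy, OpenCV 4.12 (cv2) and the standard library are available. Lean on these libraries where they do the work, as an engineer would, in place of code of your own. Each camera call takes 0.05 s, during which the arm holds its last target. There are 200 camera calls.

## Task

The running shaker has shed used tube caps onto the bench: first turn its speed knob fully anticlockwise to off, and only then take the flat scoop, push the caps against the green splash guard so that they ride onto the blade, lift them clear and tip every one of them into the steel pan, in as many loads as it takes. The caps are contaminated, so neither the gripper nor the arm may touch them, only the scoop. At the end lay the scoop flat in the middle of its blue mat, and leave everything else on the bench undisturbed.

Things in the scene. Friction and masses are not known exactly. Their poses are not given: they have to be found in the camera images.
- speed_knob (a joint): speed knob of the shaker, rad. 0 = off, the anticlockwise end stop (seen from above); it grows clockwise, up to 2.6. Starts between 1.3 and 2.4. It turns about the vertical with light friction (0.03 N m) and stays where it is left.
- speed_knob_grip (a point): on the knob's axis, 97 mm above the bench; its x runs along the black grip bar (42 mm long, 14 mm thick, from 25 mm below to 7 mm above this point) and turns with the knob. Under the bar a disc 44 mm across on the shaker's white front ledge (60 mm high). The motor housing (70 mm high, tube platform above it up to 160 mm high) begins 70 mm behind the knob.
- scoop: flat steel scoop, 0.13 to 0.21 kg, lying on the mat. Origin: underside, below the front face of its red grip; x to the front edge, z up. Grip: upright slab x -14 to 0, y -25 to 25, top z 85 mm; pinch it across its 14 mm (along x). Back wall x 0 to 4, up to z 35 mm; side walls 3 mm thick, x 4 to 56, up to z 25 mm. Blade 132 mm wide (y), x -16 to 80 mm: see its points.
- scoop_mid (a point): underside of the scoop, 32 mm ahead of its origin, about the middle of its outline. The blade is 5 mm thick from x = -16 to 52 mm of the scoop's frame, and polished: caps slide on it beyond a tilt of about 20 degrees.
- scoop_edge (a point): middle of the scoop's front edge, underside, 80 mm ahead of its origin. From x = 52 to 80 mm the blade ramps down to a sharp edge.
- mat: the scoop's blue mat, fixed, 150 x 170 x 3 mm. Origin: centre of its underside on the bench.
- guard: green splash guard screwed to the bench: a straight upright wall 360 mm long (along its y) and 55 mm high, 8 mm thick. Origin: on the bench, mid-length, in the plane of the face that looks to the robot; x points away from the robot, into the wall. The used caps lie on the bare bench before this face (at negative x).
- pan: open steel pan for used caps, fixed, 200 x 200 mm outside, 55 mm high, walls 4 mm. Origin: centre of its underside, on the bench.
- pan_in (a point): centre of the pan's inner floor.
- cap0: used tube cap, a yellow or orange disc 32 mm across and 14 mm high, 12 g. Origin: centre of its underside as it lies at the start. May be absent (5 to 7 of the 7 are there).
- cap1: used tube cap, a yellow or orange disc 32 mm across and 14 mm high, 12 g. Origin: centre of its underside as it lies at the start. May be absent (5 to 7 of the 7 are there).
- cap2: used tube cap, a yellow or orange disc 32 mm across and 14 mm high, 12 g. Origin: centre of its underside as it lies at the start. May be absent (5 to 7 of the 7 are there).
- cap3: used tube cap, a yellow or orange disc 32 mm across and 14 mm high, 12 g. Origin: centre of its underside as it lies at the start. May be absent (5 to 7 of the 7 are there).
- cap4: used tube cap, a yellow or orange disc 32 mm across and 14 mm high, 12 g. Origin: centre of its underside as it lies at the start. May be absent (5 to 7 of the 7 are there).
- cap5: used tube cap, a yellow or orange disc 32 mm across and 14 mm high, 12 g. Origin: centre of its underside as it lies at the start. May be absent (5 to 7 of the 7 are there).
- cap6: used tube cap, a yellow or orange disc 32 mm across and 14 mm high, 12 g. Origin: centre of its underside as it lies at the start. May be absent (5 to 7 of the 7 are there).
- petri: agar dish, clear and yellow, 90 mm across, 15 mm high; bystander, to be left alone. Origin: centre of its underside.
- beaker: small white plastic beaker, 60 mm across, 80 mm high; bystander, to be left alone. Origin: centre of its underside.
- marker: green marker pen 130 mm long (along its y), 11 mm thick; bystander, to be left alone. Origin: centre of its underside.
- timer: orange bench timer 60 x 70 x 20 mm; bystander, to be left alone. Origin: centre of its underside.
Mind the look-alikes: they are no part of the job. What is shaped like the cap4 but pink is not meant.

How it is judged (in metres and radians):
On the way, in this order (a step that is already met when the one before it is completed fails the run):
1. the shaker's knob is turned fully anticlockwise to off (value of joint speed_knob below 0.1 rad), for 0.2 s.
2. at least one cap is carried on the scoop, clear of the bench (((height (world z) of cap0 above 0.075 m and x of cap0 in the frame of scoop_mid between -0.04 and 0.06 m and y of cap0 in the frame of scoop_mid between -0.07 and 0.07 m and z of cap0 in the frame of scoop_mid between -0.005 and 0.05 m) or (height (world z) of cap1 above 0.075 m and x of cap1 in the frame of scoop_mid between -0.04 and 0.06 m and y of cap1 in the frame of scoop_mid between -0.07 and 0.07 m and z of cap1 in the frame of scoop_mid between -0.005 and 0.05 m) or (height (world z) of cap2 above 0.075 m and x of cap2 in the frame of scoop_mid between -0.04 and 0.06 m and y of cap2 in the frame of scoop_mid between -0.07 and 0.07 m and z of cap2 in the frame of scoop_mid between -0.005 and 0.05 m) or (height (world z) of cap3 above 0.075 m and x of cap3 in the frame of scoop_mid between -0.04 and 0.06 m and y of cap3 in the frame of scoop_mid between -0.07 and 0.07 m and z of cap3 in the frame of scoop_mid between -0.005 and 0.05 m) or (height (world z) of cap4 above 0.075 m and x of cap4 in the frame of scoop_mid between -0.04 and 0.06 m and y of cap4 in the frame of scoop_mid between -0.07 and 0.07 m and z of cap4 in the frame of scoop_mid between -0.005 and 0.05 m) or (height (world z) of cap5 above 0.075 m and x of cap5 in the frame of scoop_mid between -0.04 and 0.06 m and y of cap5 in the frame of scoop_mid between -0.07 and 0.07 m and z of cap5 in the frame of scoop_mid between -0.005 and 0.05 m) or (height (world z) of cap6 above 0.075 m and x of cap6 in the frame of scoop_mid between -0.04 and 0.06 m and y of cap6 in the frame of scoop_mid between -0.07 and 0.07 m and z of cap6 in the frame of scoop_mid between -0.005 and 0.05 m))), for 0.2 s.
3. every cap lies in the pan (x of cap0 in the frame of pan_in between -0.096 and 0.096 m and y of cap0 in the frame of pan_in between -0.096 and 0.096 m and z of each of cap0, cap1, cap2, cap3, cap4, cap5, cap6 in the frame of pan_in below 0.05 m and x of cap1 in the frame of pan_in between -0.096 and 0.096 m and y of cap1 in the frame of pan_in between -0.096 and 0.096 m and x of cap2 in the frame of pan_in between -0.096 and 0.096 m and y of cap2 in the frame of pan_in between -0.096 and 0.096 m and x of cap3 in the frame of pan_in between -0.096 and 0.096 m and y of cap3 in the frame of pan_in between -0.096 and 0.096 m and x of cap4 in the frame of pan_in between -0.096 and 0.096 m and y of cap4 in the frame of pan_in between -0.096 and 0.096 m and x of cap5 in the frame of pan_in between -0.096 and 0.096 m and y of cap5 in the frame of pan_in between -0.096 and 0.096 m and x of cap6 in the frame of pan_in between -0.096 and 0.096 m and y of cap6 in the frame of pan_in between -0.096 and 0.096 m), for 0.3 s.
At the end, for the whole second after the job is handed in: The knob is within 0.1 rad of its off stop, every cap rests inside the pan, and the scoop lies flat (within 0.1 rad) and still on its mat, its middle within 40 mm of the mat's centre (all of step 3 and value of joint speed_knob below 0.1 rad and linear speed of each of cap0, cap1, cap2, cap3, cap4, cap5, cap6 below 0.03 m/s and horizontal distance between scoop_mid and mat below 0.04 m and angle between scoop's own z axis and vertical below 0.1 rad and height (world z) of scoop below 0.012 m and linear speed of scoop below 0.02 m/s); the robot touches nothing.
It fails at once if the scoop is taken up before the shaker is off (value of joint speed_knob above 0.2 rad and height (world z) of scoop above 0.04 m).
It fails at once if the gripper or arm touches a used cap (contact force between any of cap0, cap1, cap2, cap3, cap4, cap5, cap6 and the fingers above 0.5 N or contact force between any of cap0, cap1, cap2, cap3, cap4, cap5, cap6 and the arm above 0.5 N).
It fails at once if a bystander is moved by more than 30 mm (distance of any of petri, beaker, marker, timer from where it was at the start of the episode above 0.03 m).
Of cap0, cap1, cap2, cap3, cap4, cap5, cap6 only 5 to 7 are there at a start; the rules pass over those that are not, and their reading is None.
At some moment in a run one of cap0, cap1, cap2, cap3, cap4, cap5, cap6 may be knocked a few centimetres aside while the robot is not near it.
It also fails if it takes over 192 s, if anything falls off the work surface, if the arm or the gripper's body presses on something with over 40 N, if the wrist force passes 120 N, or if a joint passes its speed limit or range.

## Working session

There is one attempt and no reset: what is moved stays moved. The work goes in short steps, Python scripts to look and compute and a tool call to move; the robot and the scene stay as the last step left them, time stands still between calls to the robot, and variables do not carry over. Pictures are saved under pics/ and viewed, about 12 in all and at most 16, crops included, and the job is handed in when it is done.

Besides the shell and the picture viewer there is one more tool, called after "Emit:" by a JSON object that holds its "fn" and its "kwargs". play_rows: Moves the arm, as the interface text tells. Its arguments: {"type":"object","properties":{"deltas":{"type":"array"},"force":{"type":"number"}},"required":["deltas"]}

```bash
mkdir -p pics
cat > h.py <<'E'
import numpy as np, cv2
from scipy.spatial.transform import Rotation as Ro
from bench import r, eyes
def save(img,f): cv2.imwrite('pics/'+f,cv2.cvtColor(img,cv2.COLOR_RGB2BGR))
def ray(name,uv,z,st=None):
    c=eyes.get_calibration(name); uv=np.atleast_2d(uv).astype(float)
    d=np.c_[uv,np.ones(len(uv))]@np.linalg.inv(c['mtx']).T
    if name=='wrist':
        T=np.array(c['T_tool_cam']); Rt=Ro.from_euler('xyz',st['tcp_rot'],degrees=True).as_matrix()
        Rw=Rt@T[:3,:3]; o=Rt@T[:3,3]+np.array(st['tool_pos']); d=d@Rw.T
    else:
        R=np.array(c['R']); o=-R.T@np.array(c['t']).ravel(); d=d@R
    return o+d*((z-o[2])/d[:,2:3])
def proj(name,X):
    c=eyes.get_calibration(name); p=(np.atleast_2d(X)@np.array(c['R']).T+np.array(c['t']).ravel())@np.array(c['mtx']).T
    return p[:,:2]/p[:,2:]
E
python3 - <<'E'
from h import *
print(r.sense())
for n in ('top','scene'):
    save(eyes.snapshot(n),n+'0.png'); c=eyes.get_calibration(n); print(n,-np.array(c['R']).T@np.array(c['t']).ravel(),c['mtx'],c['R'])
print(eyes.get_calibration('wrist'))
E
```

```text
{'time': 0.0, 'joint_pos': array([ 6.46632700e+01,  7.51575733e+00,  8.53287924e+01, -1.12682291e-03,
        8.72622617e+01, -4.89408893e+00]), 'qd': array([ 0.0509319 ,  0.01947247, -0.03897745,  0.00331334,  0.05530297,
        0.04889138]), 'joint_efforts': array([ 1.09252476e-03, -5.69419527e+01, -5.00542867e+01, -4.03195872e-04,
        1.54509838e-02,  2.23633413e-05]), 'tool_pos': array([209.29928531, 561.66806718, 202.54238583]), 'tcp_rot': array([-1.79893482e+02, -7.99119059e-03,  1.59557406e+02]), 'ft_force': array([ 0.38015969, -0.39415572, -0.52864486]), 'wrist_torque': array([-0.03270377,  0.02290833,  0.03589698]), 'finger_gap': 85.47152590955974}
top [ 365.03182079  -34.31424684 1053.28849332] [[379.98002777   0.         277.1011223 ]
 [  0.         379.98002777 213.14731731]
 [  0.           0.           1.        ]] [[-0.00824638 -0.99992538 -0.00901234]
 [-0.98542132  0.00965769 -0.16985745]
 [ 0.16993182  0.00748024 -0.98542743]]
scene [1410.78762927 -161.96250381  982.68908389] [[539.79095144   0.         278.40946153]
 [  0.         539.79095144 208.81237659]
 [  0.           0.           1.        ]] [[ 0.16743613  0.98567939 -0.02003216]
 [ 0.69717371 -0.13274583 -0.70450505]
 [-0.69707529  0.10399371 -0.7094162 ]]
{'mtx': array([[332.44756589,   0.        , 273.9478132 ],
       [  0.        , 332.44756589, 210.14164837],
       [  0.        ,   0.        ,   1.        ]]), 'T_tool_cam': array([[-6.39310658e-04, -9.47450828e-01, -3.19900797e-01,
         8.38547873e+01],
       [ 9.99999697e-01, -4.63547223e-04, -6.25576010e-04,
         2.13089597e-01],
       [ 4.44413382e-04, -3.19901100e-01,  9.47450837e-01,
        -1.71586591e+02],
       [ 0.00000000e+00,  0.00000000e+00,  0.00000000e+00,
         1.00000000e+00]])}
```

View pics/top0.png

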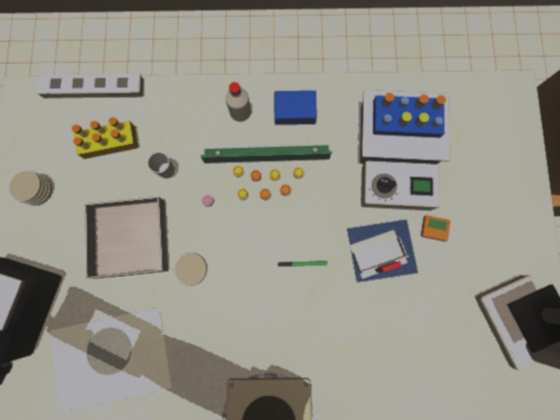

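View pics/scene0.png

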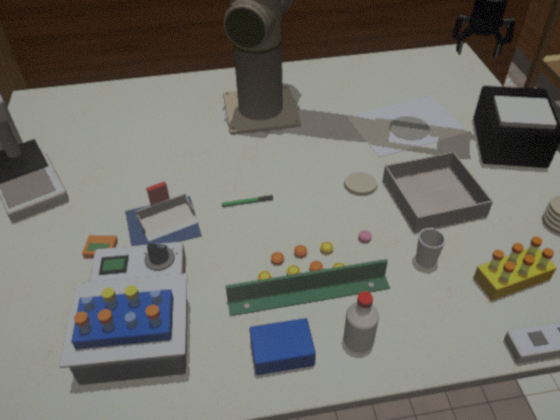

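Top view: the knob is at (384,185). The seven yellow/orange caps are at (238,171), (256,176), (275,175), (299,172), (243,194), (265,194) and (286,189). The pink decoy is at (208,201), the scoop on its mat at (382,250), the pan at (126,237), the petri dish at (191,268) and the marker at (302,264). Other look-alikes are the orange and yellow tube tops on the shaker (around 410,105) and in the yellow rack (around 103,135). Next is one close crop to check these, plus measurements.

Run:
```python
from h import *
im=eyes.snapshot('top'); save(cv2.resize(im[140:290,195:455],None,fx=3,fy=3,interpolation=cv2.INTER_CUBIC),'crop1.png')
hsv=cv2.cvtColor(im,cv2.COLOR_RGB2HSV)
def blobs(lo,hi,box,amin=15):
    x0,y0,x1,y1=box; m=cv2.inRange(hsv,lo,hi)[y0:y1,x0:x1]
    n,l,s,c=cv2.connectedComponentsWithStats(m)
    out=[]
    for i in range(1,n):
        if s[i,4]>=amin:
            ct=cv2.findContours((l==i).astype(np.uint8),0,2)[0][0]
            out.append((c[i]+[x0,y0],s[i,4],cv2.minAreaRect(ct)))
    return out
print('caps')
for c,a,_ in blobs((8,110,110),(35,255,255),(225,160,315,205)): print(c.round(1),a,ray('top',c,14)[0].round(0))
def rect(nm,b,z):
    for c,a,rr in b:
        p=cv2.boxPoints(rr)+np.array([b_x0,b_y0]); print(nm,a,c.round(1),ray('top',c,z)[0].round(),ray('top',p,z)[:,:2].round().tolist())
for nm,lo,hi,box,z in [('mat',(100,90,40),(125,255,255),(340,215,425,290),3),('guard',(40,60,20),(90,255,255),(195,140,335,165),55),('marker',(40,60,20),(90,255,255),(290,255,335,270),11),('red',(0,130,90),(8,255,255),(370,255,410,280),85),('red2',(172,130,90),(180,255,255),(370,255,410,280),85),('timer',(5,140,120),(20,255,255),(420,210,455,245),20)]:
    b_x0,b_y0=box[:2]; rect(nm,blobs(lo,hi,box,40),z)
print('pan top corners',ray('top',[[86,203],[162,198],[167,271],[88,278]],55).round(0).tolist())
print('knob',ray('top',[384,185],104).round(0))
for nm,p,z in[('petri',(191,268),15),('beaker',(158,161),80),('pink',(208,201),14),('box',(295,107),30)]: print(nm,ray('top',p,z).round(0))
```

```text
caps
[237.6 170.5] 88 [668.  84.  14.]
[298.  172.1] 91 [661. -86.  14.]
[274.4 174.1] 90 [656. -20.  14.]
[255.5 175.1] 90 [654.  34.  14.]
[285.1 189.4] 93 [612. -49.  14.]
[242.3 193.5] 89 [601.  71.  14.]
[264.8 193.8] 96 [600.   8.  14.]
mat 1009 [387.3 242.5] [ 461. -330.    3.] [[499.0, -223.0], [524.0, -389.0], [382.0, -402.0], [357.0, -240.0]]
guard 983 [266.3 151.4] [709.   1.  55.] [[718.0, 182.0], [725.0, -173.0], [700.0, -173.0], [692.0, 180.0]]
marker 128 [308.8 263. ] [ 406. -111.   11.] [[409.0, -66.0], [412.0, -158.0], [403.0, -158.0], [400.0, -66.0]]
red 95 [390.5 266.2] [ 394. -311.   85.] [[393.0, -287.0], [407.0, -333.0], [395.0, -337.0], [381.0, -291.0]]
timer 348 [435.  229.9] [ 493. -457.   20.] [[477.0, -418.0], [533.0, -433.0], [519.0, -501.0], [463.0, -485.0]]
pan top corners [[570.0, 487.0, 55.0], [582.0, 283.0, 55.0], [387.0, 261.0, 55.0], [371.0, 467.0, 55.0]]
knob [[ 599. -302.  104.]]
petri [[395. 208.  15.]]
beaker [[677. 290.  80.]]
pink [[581. 166.  14.]]
box [[850. -80.  30.]]
```

View pics/crop1.png

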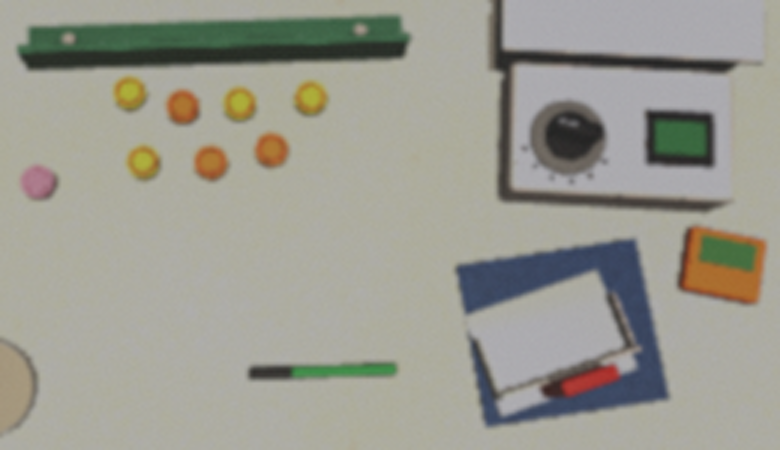

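The crop confirms the seven yellow/orange caps in front of the guard and the pink decoy at far left. The scoop's front edge faces the guard, yawed about +18°, and the red grip is toward the robot. The knob is at crop (568,137). I'll write a row planner and go hover over the knob.

```bash
cat >> h.py <<'E'
def down(yaw,tilt=None): return Ro.from_euler('xyz',[180,0,yaw],degrees=True)
def plan(targets,start=None,v=0.058,w=0.17,nd=3):
    """targets: list of (pos mm, Rotation); prints calls of rows [dx,dy,dz],[rx,ry,rz]"""
    st=r.sense(); p=np.array(st['tool_pos'])/1000; R=Ro.from_euler('xyz',st['tcp_rot'],degrees=True)
    if start is not None: p=np.array(start[0])/1000.; R=start[1]
    rows=[]
    for P,Rt in targets:
        P=np.array(P)/1000.; rv=(R.inv()*Rt).as_rotvec()
        n=int(max(1,np.ceil(max(np.linalg.norm(P-p)/v,np.linalg.norm(rv)/w))))
        for i in range(n):
            d=R.inv().apply((P-p)/n); rows.append((np.round(d,nd).tolist(),np.round(rv/n,nd).tolist())); R=R*Ro.from_rotvec(rv/n)
        p=P
    for i in range(0,len(rows),8): print('CALL',rows[i:i+8])
E
python3 - <<'E'
from h import *
g=ray('top',[[203,162],[330,158.5]],0); print('guard',g.round(0))
q=np.array([[457,266],[635,239],[668,398],[487,426]])/3+[195,140]; m=ray('top',q,3); print('mat',m.round(0).tolist(),m.mean(0))
q=np.array([[467,315],[600,270],[637,368],[498,416]])/3+[195,140]; m=ray('top',q,4); print('scoop',m.round(0).tolist(),m.mean(0))
plan([([560,-302,230],down(63))])
E
```

```text
guard [[ 698.  186.    0.]
 [ 705. -180.    0.]]
mat [[500.0, -221.0, 3.0], [524.0, -387.0, 3.0], [378.0, -408.0, 3.0], [354.0, -243.0, 3.0]] [ 439.2339119 -314.7301099    3.       ]
scoop [[455.0, -228.0, 4.0], [495.0, -353.0, 4.0], [405.0, -381.0, 4.0], [363.0, -253.0, 4.0]] [ 429.64367784 -303.79253715    4.        ]
CALL [([-0.037, -0.04, -0.002], [-0.0, 0.0, 0.099]), ([-0.041, -0.037, -0.002], [-0.0, 0.0, 0.099]), ([-0.044, -0.032, -0.002], [-0.0, 0.0, 0.099]), ([-0.047, -0.028, -0.002], [-0.0, 0.0, 0.099]), ([-0.05, -0.023, -0.002], [-0.0, 0.0, 0.099]), ([-0.052, -0.018, -0.002], [-0.0, 0.0, 0.099]), ([-0.053, -0.013, -0.002], [-0.0, 0.0, 0.099]), ([-0.054, -0.007, -0.002], [-0.0, 0.0, 0.099])]
CALL [([-0.055, -0.002, -0.002], [-0.0, 0.0, 0.099]), ([-0.055, 0.003, -0.002], [-0.0, 0.0, 0.099]), ([-0.054, 0.009, -0.002], [-0.0, 0.0, 0.099]), ([-0.053, 0.014, -0.002], [-0.0, 0.0, 0.099]), ([-0.051, 0.019, -0.002], [-0.0, 0.0, 0.099]), ([-0.049, 0.024, -0.002], [-0.0, 0.0, 0.099]), ([-0.046, 0.029, -0.002], [-0.0, 0.0, 0.099]), ([-0.043, 0.034, -0.002], [-0.0, 0.0, 0.099])]
CALL [([-0.04, 0.038, -0.002], [-0.0, 0.0, 0.099])]
```

Emit:
{"fn": "play_rows", "kwargs": {"deltas": [[[-0.037,-0.04,-0.002],[0,0,0.1],0],[[-0.041,-0.037,-0.002],[0,0,0.1],0],[[-0.044,-0.032,-0.002],[0,0,0.1],0],[[-0.047,-0.028,-0.002],[0,0,0.1],0],[[-0.05,-0.023,-0.002],[0,0,0.1],0],[[-0.052,-0.018,-0.002],[0,0,0.1],0],[[-0.053,-0.013,-0.002],[0,0,0.1],0],[[-0.054,-0.007,-0.002],[0,0,0.1],0]]}}

```text
time: 1.15
tool_pos: [370.3, 143.7, 216.6]
tcp_rot: [-179.8, 0.2, 112.7]
ft_force: [1.7, 0.5, 0.3]
finger_gap: 85.5
```

Emit:
{"fn": "play_rows", "kwargs": {"deltas": [[[-0.055,-0.002,-0.002],[0,0,0.1],0],[[-0.055,0.003,-0.002],[0,0,0.1],0],[[-0.054,0.009,-0.002],[0,0,0.1],0],[[-0.053,0.014,-0.002],[0,0,0.1],0],[[-0.051,0.019,-0.002],[0,0,0.1],0],[[-0.049,0.024,-0.002],[0,0,0.1],0],[[-0.046,0.029,-0.002],[0,0,0.1],0],[[-0.043,0.034,-0.002],[0,0,0.1],0]]}}

```text
time: 2.15
tool_pos: [519.9, -283.2, 234.1]
tcp_rot: [179.9, 0.2, 65.2]
ft_force: [0.8, 0.8, 0.4]
finger_gap: 85.4
```

Run:
```python
from h import *
s=r.sense(); print(s['time'],s['tool_pos'],s['tcp_rot'],s['joint_pos'])
plan([([590,-302,200],down(63))])
```

```text
2.15 [ 519.86215189 -283.16325115  234.11068591] [179.90247496   0.19719378  65.20035254] [-33.41832403   5.48942573  84.23105174  -0.1803524   90.15354644
  -8.61952599]
CALL [([0.006, 0.036, 0.017], [0.001, 0.002, 0.019]), ([0.007, 0.036, 0.017], [0.001, 0.002, 0.019])]
```

Tracking is good. The hover point is well placed for a wrist look, with the bench under it.

Emit:
{"fn": "play_rows", "kwargs": {"deltas": [[[0.006,0.036,0.015],[0,0,0.02],0],[[0.006,0.036,0.015],[0,0,0.02],0],[[0,0,0],[0,0,0],0]]}}

```text
time: 2.52
tool_pos: [590.8, -309.0, 200.3]
tcp_rot: [-179.9, 0.2, 62.4]
ft_force: [0.2, -0.6, 0.1]
finger_gap: 85.7
```

Run:
```python
from h import *
s=r.sense(); print(s['tool_pos'],s['tcp_rot'])
np.save('s1.npy',[*s['tool_pos'],*s['tcp_rot']])
save(eyes.snapshot('wrist'),'w1.png')
```

```text
[ 590.82364679 -309.00631952  200.29569773] [-179.91679236    0.22447485   62.38996883]
```

View pics/w1.png

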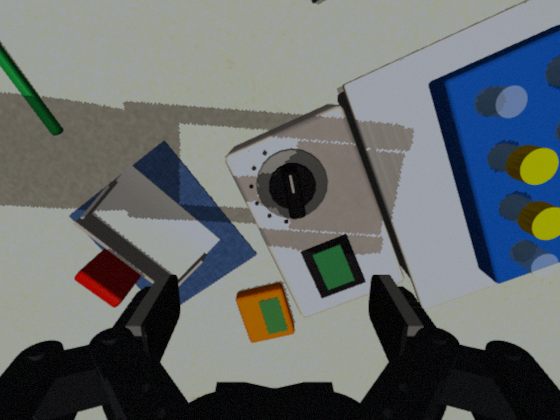

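The wrist view shows the knob at (292,188). Its bar runs from about (287,165) to (297,216), with the white pointer line at (292,183). I'll convert that to an angle and plan the grasp.

Run:
```python
from h import *
a=np.load('s1.npy'); s=dict(tool_pos=a[:3],tcp_rot=a[3:])
im=cv2.cvtColor(cv2.imread('pics/w1.png'),cv2.COLOR_BGR2GRAY)
save(cv2.resize(cv2.imread('pics/w1.png')[140:235,240:345,::-1],None,fx=6,fy=6,interpolation=cv2.INTER_CUBIC),'k1.png')
print(ray('wrist',[[287,165],[297,216],[292,188]],104,s).round(0))
print('line',ray('wrist',[[290,174],[293.5,192]],104,s).round(1))
m=(im<28).astype(np.uint8); m[:140]=0;m[230:]=0;m[:,:262]=0;m[:,325:]=0
c=max(cv2.findContours(m,0,2)[0],key=cv2.contourArea); rr=cv2.minAreaRect(c); print(rr)
print(ray('wrist',cv2.boxPoints(rr),104,s).round(0).tolist(), ray('wrist',rr[0],104,s))
```

```text
[[ 613. -286.  104.]
 [ 600. -330.  104.]
 [ 608. -306.  104.]]
line [[ 611.5 -294.2  104. ]
 [ 607.2 -309.2  104. ]]
((294.5000305175781, 188.00001525878906), (51.61879348754883, 45.96194076538086), 45.0)
[[585.0, -292.0, 104.0], [621.0, -280.0, 104.0], [634.0, -321.0, 104.0], [597.0, -335.0, 104.0]] [[ 609.50806258 -306.51578198  104.        ]]
```

View pics/k1.png

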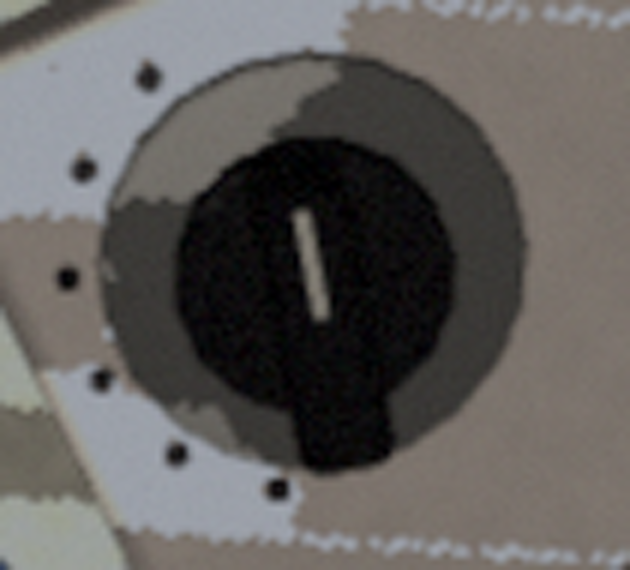

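The white line runs from the bar's upper end to its middle, so the knob axis is about (606,-310) and the bar yaw about 74°. I'll check the axis against the disc, then descend with the jaws half closed.

Run:
```python
from h import *
a=np.load('s1.npy'); s=dict(tool_pos=a[:3],tcp_rot=a[3:])
print(ray('wrist',[292,183.5],70,s).round(0),ray('wrist',[292,183.5],62,s).round(0))
im=eyes.snapshot('top')
print('topdisc',ray('top',[195+568/3,140+137/3],70).round(0))
plan([([606,-309,120],down(74)),([606,-309,79],down(74))])
```

```text
[[ 607. -311.   70.]] [[ 606. -313.   62.]]
topdisc [[ 606. -312.   70.]]
CALL [([0.004, 0.007, 0.042], [0.001, 0.002, -0.101]), ([0.003, 0.007, 0.042], [0.001, 0.002, -0.101]), ([-0.0, -0.0, 0.041], [-0.0, -0.0, 0.0])]
```

Emit:
{"fn": "play_rows", "kwargs": {"deltas": [[[0.003,0.007,0.03],[0,0,-0.1],0.45],[[0.003,0.007,0.03],[0,0,-0.1],0.45],[[0,0,0.03],[0,0,0],0.45],[[0,0,0.03],[0,0,0],0.45],[[0,0,0],[0,0,0],0.45]], "force": 30}}

```text
time: 3.25
tool_pos: [606.2, -310.2, 90.0]
tcp_rot: [179.3, 0.5, 74.4]
ft_force: [-0.1, -0.5, -0.3]
finger_gap: 47.3
```

Emit:
{"fn": "play_rows", "kwargs": {"deltas": [[[0,0,0],[0,0,0],1],[[0,0,0],[0,0,0],1],[[0,0,0],[0,0,0],1],[[0,0,0],[0,0,0],1],[[0,0,0],[0,0,0],1]]}}

```text
time: 3.88
tool_pos: [609.1, -312.0, 98.4]
tcp_rot: [178.8, 0.6, 74.4]
ft_force: [0.0, 0.3, 0.0]
finger_gap: 0.1
```

It closed on nothing: the tool was too high and drifted up. I'll reopen and go lower.

Emit:
{"fn": "play_rows", "kwargs": {"deltas": [[[0,0,-0.015],[0,0,0],0.45],[[0,0,0],[0,0,0],0.45],[[0,0,0],[0,0,0],0.45],[[0,0,0],[0,0,0],0.45]]}}

```text
time: 4.38
tool_pos: [609.1, -311.9, 114.9]
tcp_rot: [178.7, 0.6, 74.4]
ft_force: [-0.6, 0.0, -0.7]
finger_gap: 47.2
```

Run:
```python
from h import *
s=r.sense(); print(s['tool_pos'],s['tcp_rot'],s['finger_gap'])
im=eyes.snapshot('wrist'); save(cv2.resize(im[100:400,120:450],None,fx=2,fy=2),'w2.png')
plan([([606,-311,79],down(74))])
```

```text
[ 609.07029824 -311.89543516  114.89186516] [178.7251069    0.6356948   74.38081931] 47.24321612545362
CALL [([0.0, -0.004, 0.036], [0.022, 0.011, 0.007])]
```

View pics/w2.png

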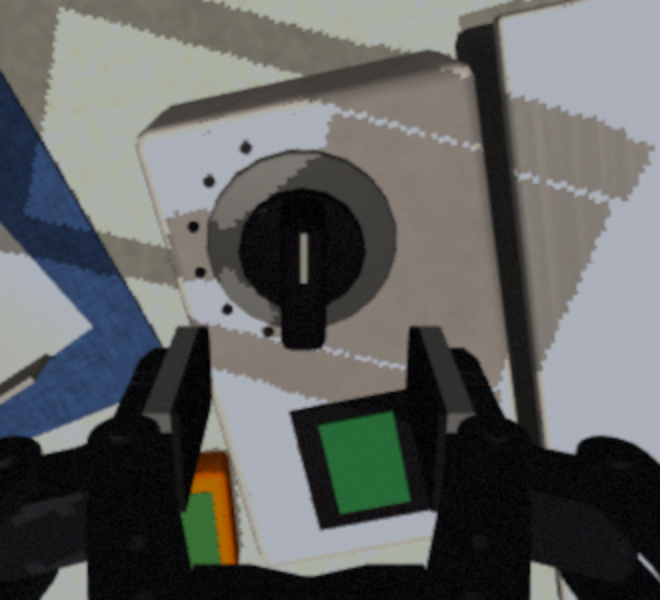

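The bar is centred between the jaws, at crop (303,290), so only the height was short. I'll descend to about 78 mm and close.

Emit:
{"fn": "play_rows", "kwargs": {"deltas": [[[0,-0.002,0.018],[0.01,0.005,0],0.45],[[0,-0.002,0.018],[0.01,0.005,0],0.45],[[0,0,0.002],[0,0,0],0.6]]}}

```text
time: 4.8
tool_pos: [604.2, -310.6, 72.1]
tcp_rot: [-179.9, -0.0, 74.4]
ft_force: [0.4, -0.5, 0.1]
finger_gap: 34.3
```

Emit:
{"fn": "play_rows", "kwargs": {"deltas": [[[0,0,0],[0,0,0],1],[[0,0,0],[0,0,0],1],[[0,0,0],[0,0,0],1],[[0,0,0],[0,0,0],1]], "force": 40}}

```text
time: 5.3
tool_pos: [607.8, -311.5, 72.2]
tcp_rot: [179.7, -0.0, 74.4]
ft_force: [0.8, 0.3, -1.4]
finger_gap: 12.2
```

Gripped. Now I'll turn it anticlockwise, which is negative about tool z.

Emit:
{"fn": "play_rows", "kwargs": {"deltas": [[[0,0,0],[0,0,-0.15],1],[[0,0,0],[0,0,-0.15],1],[[0,0,0],[0,0,-0.15],1],[[0,0,0],[0,0,-0.15],1],[[0,0,0],[0,0,-0.15],1],[[0,0,0],[0,0,-0.15],1],[[0,0,0],[0,0,-0.15],1],[[0,0,0],[0,0,-0.15],1]]}}

```text
time: 6.3
tool_pos: [606.2, -312.2, 72.2]
tcp_rot: [-180.0, 0.2, 145.3]
ft_force: [1.3, -1.5, -2.6]
finger_gap: 12.0
```

Emit:
{"fn": "play_rows", "kwargs": {"deltas": [[[0,0,0],[0,0,-0.1],1],[[0,0,0],[0,0,-0.1],1],[[0,0,0],[0,0,-0.1],1],[[0,0,0],[0,0,-0.1],1]]}}

```text
time: 6.8
tool_pos: [606.0, -312.9, 72.2]
tcp_rot: [-179.8, 0.2, 169.0]
ft_force: [1.4, -1.9, -3.0]
finger_gap: 12.2
```

Run:
```python
from h import *
s=r.sense(); print(s['tool_pos'],s['tcp_rot'],s['finger_gap'],s['ft_force'],s['wrist_torque'],s['joint_pos'])
```

```text
[ 605.98232363 -312.87175568   72.23379564] [-1.79841343e+02  1.79384660e-01  1.69019833e+02] 12.225255782821877 [ 1.42830329 -1.88019283 -3.01883901] [-0.35318163 -0.2005093  -0.00270034] [-3.15637447e+01  2.47686159e+01  7.86688638e+01 -8.79496395e-02
  7.63388237e+01 -1.10562724e+02]
```

Emit:
{"fn": "play_rows", "kwargs": {"deltas": [[[0,0,0],[0,0,-0.1],1],[[0,0,0],[0,0,-0.1],1],[[0,0,0],[0,0,-0.1],1],[[0,0,0],[0,0,-0.1],1]]}}

```text
time: 7.3
tool_pos: [606.1, -313.0, 72.4]
tcp_rot: [-179.8, 0.2, -167.6]
ft_force: [1.8, 0.8, -2.1]
finger_gap: 12.4
```

Run:
```python
from h import *
s=r.sense(); print(s['tool_pos'],s['tcp_rot'],s['finger_gap'],s['ft_force'],s['wrist_torque'],s['joint_pos'])
```

```text
[ 606.11817957 -312.99527487   72.4191353 ] [-179.80974942    0.18867676 -167.60228457] 12.401649288916957 [ 1.77952343  0.78030025 -2.122597  ] [ 0.06585141 -0.32410889 -2.57129145] [-3.16126167e+01  2.47346117e+01  7.86927242e+01 -5.90933285e-03
  7.63047814e+01 -1.34008633e+02]
```

Emit:
{"fn": "play_rows", "kwargs": {"deltas": [[[0,0,0],[0,0,-0.07],1],[[0,0,0],[0,0,-0.07],1],[[0,0,0],[0,0,0],1]]}}

```text
time: 7.68
tool_pos: [606.1, -312.9, 72.4]
tcp_rot: [-179.9, 0.3, -160.0]
ft_force: [2.0, 1.5, -2.7]
finger_gap: 12.0
```

Run:
```python
from h import *
s=r.sense(); print(s['tool_pos'],s['tcp_rot'],s['finger_gap'],s['ft_force'],s['wrist_torque'],s['joint_pos'])
```

```text
[ 606.13120359 -312.94388658   72.44651052] [-179.92079527    0.33483716 -160.04623477] 12.02349987961219 [ 2.01603356  1.45667935 -2.66397506] [ 0.14885044 -0.45178864 -3.69748668] [ -31.73494473   24.71288382   78.71816489    0.21988505   76.29932176
 -141.74005562]
```

Torque rose from 0.2 to 3.7 N m, so the knob is on its stop. I'll release, rise and look.

Emit:
{"fn": "play_rows", "kwargs": {"deltas": [[[0,0,0],[0,0,0],0.4],[[0,0,0],[0,0,0],0.4],[[0,0,0],[0,0,0],0.4],[[0,0,-0.04],[0,0,0],0.4],[[0,0,-0.05],[0,0,0],0],[[0,0,-0.05],[0,0,0],0],[[0,0,0],[0,0,0],0]]}}

```text
time: 8.55
tool_pos: [605.7, -312.6, 217.7]
tcp_rot: [-179.8, 0.3, -159.9]
ft_force: [1.3, 0.5, 0.8]
finger_gap: 85.4
```

Run:
```python
from h import *
s=r.sense(); print(s['tool_pos'],s['tcp_rot'],s['joint_pos'][5])
im=eyes.snapshot('wrist'); save(cv2.resize(im[100:300,180:400],None,fx=2.5,fy=2.5),'w3.png')
# scoop grip yaw 18 -> tool y along scoop x: tool yaw=18+90=108 ; hover above grip
plan([([430,-310,230],down(108))])
```

```text
[ 605.66343612 -312.61006158  217.7432509 ] [-179.79487075    0.28863429 -159.89145392] -141.77329406363356
CALL [([0.016, 0.006, -0.002], [0.0, 0.0, 0.161]), ([0.017, 0.003, -0.002], [0.0, 0.0, 0.161]), ([0.017, 0.001, -0.002], [0.0, 0.0, 0.161]), ([0.017, -0.002, -0.002], [0.0, 0.0, 0.161]), ([0.017, -0.005, -0.002], [0.0, 0.0, 0.161]), ([0.016, -0.007, -0.002], [0.0, 0.0, 0.161]), ([0.014, -0.01, -0.002], [0.0, 0.0, 0.161]), ([0.013, -0.012, -0.002], [0.0, 0.0, 0.161])]
CALL [([0.011, -0.014, -0.002], [0.0, 0.0, 0.161]), ([0.008, -0.015, -0.002], [0.0, 0.0, 0.161])]
```

View pics/w3.png

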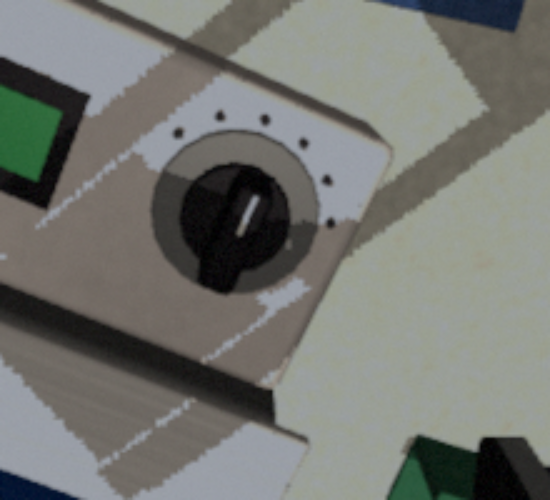

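The pointer is now at world angle about 176°, so it turned about 102°. The jaws ended at 200°, so they twisted on the bar while the torque built. I'll regrip at 176° and confirm the stop with a fresh small turn.

Emit:
{"fn": "play_rows", "kwargs": {"deltas": [[[0,0,0.03],[0,0,0.14],0.3],[[0,0,0.04],[0,0,0.14],0.45],[[0,0,0.04],[0,0,0.14],0.45],[[0,0,0.026],[0,0,0],0.5],[[0,0,0.004],[0,0,0],0.6]], "force": 30}}

```text
time: 9.22
tool_pos: [601.9, -309.5, 64.3]
tcp_rot: [179.8, -0.2, 175.3]
ft_force: [-0.6, 0.3, 0.9]
finger_gap: 34.1
```

Emit:
{"fn": "play_rows", "kwargs": {"deltas": [[[0,0,0],[0,0,0],1],[[0,0,0],[0,0,0],1],[[0,0,0],[0,0,0],1],[[0,0,0],[0,0,0],1]]}}

```text
time: 9.72
tool_pos: [601.2, -312.2, 64.6]
tcp_rot: [-180.0, -0.3, 175.3]
ft_force: [1.7, -0.8, -7.9]
finger_gap: 12.8
```

Run:
```python
from h import *
s=r.sense(); print(s['tool_pos'],s['tcp_rot'],s['finger_gap'],s['wrist_torque'])
```

```text
[ 601.17020626 -312.21445397   64.55075204] [-179.99837904   -0.27169404  175.31453289] 12.845167866397343 [-0.01532568 -0.29170306 -0.05655823]
```

Emit:
{"fn": "play_rows", "kwargs": {"deltas": [[[0,0,0],[0,0,-0.06],1],[[0,0,0],[0,0,-0.06],1],[[0,0,0],[0,0,0],1]]}}

```text
time: 10.1
tool_pos: [601.1, -312.4, 64.6]
tcp_rot: [180.0, -0.3, -177.8]
ft_force: [2.1, -2.5, -8.4]
finger_gap: 13.0
```

Run:
```python
from h import *
s=r.sense(); print(s['tool_pos'],s['tcp_rot'],s['finger_gap'],s['wrist_torque'])
```

```text
[ 601.06674547 -312.43989241   64.63433359] [ 179.95699238   -0.25995969 -177.84542107] 13.03424867079913 [-0.11221561 -0.21101458 -1.54637931]
```

The torque rose straight away, so the off stop is confirmed. I'll release and move above the scoop grip.

Emit:
{"fn": "play_rows", "kwargs": {"deltas": [[[0,0,0],[0,0,0],0.4],[[0,0,0],[0,0,0],0.4],[[0,0,0],[0,0,0],0.4],[[0,0,-0.05],[0,0,0],0.4],[[0,0,-0.06],[0,0,0],0],[[0,0,-0.06],[0,0,0],0]]}}

```text
time: 10.85
tool_pos: [600.4, -310.4, 235.9]
tcp_rot: [179.7, -0.6, -177.8]
ft_force: [1.1, -0.5, -0.2]
finger_gap: 84.5
```

Run:
```python
from h import *
s=r.sense(); print(s['tool_pos'],s['tcp_rot'],s['joint_pos'][5])
plan([([400,-340,220],down(108))])
```

```text
[ 600.3578728  -310.43310546  235.90208492] [ 179.74634873   -0.57633359 -177.82363349] -123.80359409707322
CALL [([0.025, -0.003, 0.002], [-0.0, -0.001, 0.162]), ([0.024, -0.007, 0.002], [-0.0, -0.001, 0.162]), ([0.023, -0.011, 0.002], [-0.0, -0.001, 0.162]), ([0.021, -0.014, 0.002], [-0.0, -0.001, 0.162]), ([0.018, -0.017, 0.002], [-0.0, -0.001, 0.162]), ([0.015, -0.02, 0.002], [-0.0, -0.001, 0.162]), ([0.012, -0.022, 0.002], [-0.0, -0.001, 0.162]), ([0.008, -0.024, 0.002], [-0.0, -0.001, 0.162])]
```

Emit:
{"fn": "play_rows", "kwargs": {"deltas": [[[0.025,-0.003,0.002],[0,0,0.162],0],[[0.024,-0.007,0.002],[0,0,0.162],0],[[0.023,-0.011,0.002],[0,0,0.162],0],[[0.021,-0.014,0.002],[0,0,0.162],0],[[0.018,-0.017,0.002],[0,0,0.162],0],[[0.015,-0.02,0.002],[0,0,0.162],0],[[0.012,-0.022,0.002],[0,0,0.162],0],[[0.008,-0.024,0.002],[0,0,0.162],0]]}}

```text
time: 11.85
tool_pos: [403.0, -340.9, 235.5]
tcp_rot: [179.5, 0.9, 105.8]
ft_force: [-0.2, 0.2, 0.4]
finger_gap: 85.4
```

Run:
```python
from h import *
s=r.sense(); print(s['tool_pos'],s['tcp_rot'],s['joint_pos'][5])
np.save('s2.npy',[*s['tool_pos'],*s['tcp_rot']])
im=eyes.snapshot('wrist'); save(im,'w4.png')
hsv=cv2.cvtColor(im,cv2.COLOR_RGB2HSV); m=cv2.inRange(hsv,(0,120,110),(8,255,255))|cv2.inRange(hsv,(172,120,110),(180,255,255))
c=max(cv2.findContours(m,0,2)[0],key=cv2.contourArea); rr=cv2.minAreaRect(c); p=cv2.boxPoints(rr)
print(rr, ray('wrist',p,85,s)[:,:2].round().tolist(), ray('wrist',rr[0],85,s).round(1))
```

```text
[ 403.00071948 -340.89578776  235.49108968] [179.52857011   0.851363   105.77253405] -61.57704362907012
((269.6039733886719, 153.4956512451172), (49.332191467285156, 12.489163398742676), 87.61405944824219) [[378.0, -293.0], [389.0, -289.0], [404.0, -334.0], [392.0, -338.0]] [[ 390.8 -313.    85. ]]
```

View pics/w4.png

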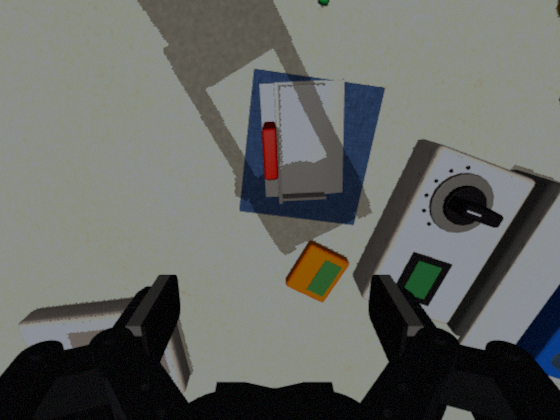

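The wrist view shows the red grip top at (270,153), giving (391,-313) and yaw 17.3°, which agrees with the top camera. I'll descend around it.

Run:
```python
from h import *
plan([([392,-312,120],down(107.3)),([392,-312,60],down(107.3)),([392,-312,52],down(107.3))],v=.045)
```

```text
CALL [([0.011, -0.0, 0.038], [0.002, 0.005, -0.012]), ([0.011, -0.0, 0.038], [0.002, 0.005, -0.012]), ([0.01, -0.0, 0.038], [0.002, 0.005, -0.012]), ([-0.0, -0.0, 0.03], [0.0, -0.0, -0.0]), ([-0.0, -0.0, 0.03], [0.0, -0.0, -0.0]), ([-0.0, -0.0, 0.008], [0.0, 0.0, -0.0])]
```

Emit:
{"fn": "play_rows", "kwargs": {"deltas": [[[0.011,0,0.036],[0.003,0.005,-0.01],0],[[0.011,0,0.036],[0.003,0.005,-0.01],0],[[0.009,0,0.036],[0.003,0.005,-0.01],0],[[0,0,0],[0,0,0],0]]}}

```text
time: 12.4
tool_pos: [394.2, -313.7, 128.5]
tcp_rot: [179.9, 0.4, 107.1]
ft_force: [-0.5, -0.2, 0.5]
finger_gap: 85.3
```

Run:
```python
from h import *
s=r.sense(); print(s['tool_pos'],s['tcp_rot'])
plan([([392,-312,55],down(107.3))],v=.03)
```

```text
[ 394.17511662 -313.68841656  128.47147981] [179.94438713   0.36433873 107.09829751]
CALL [([0.001, -0.001, 0.024], [0.0, 0.002, -0.001]), ([0.001, -0.001, 0.024], [0.0, 0.002, -0.001]), ([0.001, -0.001, 0.024], [0.0, 0.002, -0.001])]
```

Emit:
{"fn": "play_rows", "kwargs": {"deltas": [[[0.001,-0.001,0.024],[0,0.002,0],0.2],[[0.001,-0.001,0.024],[0,0.002,0],0.3],[[0.001,-0.001,0.02],[0,0.002,0],0.4],[[0,0,0],[0,0,0],0.4]], "force": 100}}

```text
time: 12.9
tool_pos: [396.3, -317.4, 68.7]
tcp_rot: [179.6, 0.7, 107.2]
ft_force: [-0.3, 0.5, -0.2]
finger_gap: 51.2
```

Run:
```python
from h import *
s=r.sense(); print(s['tool_pos'],s['tcp_rot'],s['ft_force'])
```

```text
[ 396.29168733 -317.42779871   68.71630948] [179.57178964   0.72095203 107.22747273] [-0.32322079  0.49988628 -0.18810915]
```

Emit:
{"fn": "play_rows", "kwargs": {"deltas": [[[0.006,-0.002,0.01],[0.006,0.01,0],0.45],[[0,0,0.008],[0,0,0],0.5]]}}

```text
time: 13.15
tool_pos: [395.0, -314.6, 54.1]
tcp_rot: [179.8, 0.4, 107.2]
ft_force: [-1.0, 0.0, -0.4]
finger_gap: 42.5
```

Emit:
{"fn": "play_rows", "kwargs": {"deltas": [[[0,0,0],[0,0,0],1],[[0,0,0],[0,0,0],1],[[0,0,0],[0,0,0],1],[[0,0,0],[0,0,0],1]]}}

```text
time: 13.65
tool_pos: [395.4, -314.9, 55.0]
tcp_rot: [179.7, 0.5, 107.3]
ft_force: [0.4, -0.7, -1.1]
finger_gap: 10.0
```

Run:
```python
from h import *
s=r.sense(); print(s['tool_pos'],s['tcp_rot'],s['ft_force'],s['finger_gap'])
```

```text
[ 395.41806933 -314.8694832    54.98277372] [179.74015752   0.48921071 107.2574125 ] [ 0.39420143 -0.66473755 -1.05116365] 9.978841832135604
```

Gripped, with the TCP about 52 mm above the scoop underside. I'll lift and carry it to the start of the left lane, which takes the caps at y 84, 71, 34 and 8.

Run:
```python
from h import *
plan([([395,-315,140],down(107.3)),([470,56,140],down(91.1))],v=.05)
```

```text
CALL [([-0.0, -0.0, -0.043], [0.002, 0.004, -0.0]), ([-0.0, -0.0, -0.043], [0.002, 0.004, -0.0]), ([0.041, 0.023, 0.0], [-0.0, -0.0, 0.035]), ([0.042, 0.021, 0.0], [-0.0, -0.0, 0.035]), ([0.043, 0.02, 0.0], [-0.0, -0.0, 0.035]), ([0.044, 0.018, 0.0], [-0.0, -0.0, 0.035]), ([0.044, 0.017, 0.0], [-0.0, -0.0, 0.035]), ([0.045, 0.015, 0.0], [-0.0, -0.0, 0.035])]
CALL [([0.045, 0.013, 0.0], [-0.0, -0.0, 0.035]), ([0.046, 0.012, 0.0], [-0.0, -0.0, 0.035])]
```

Emit:
{"fn": "play_rows", "kwargs": {"deltas": [[[0,0,-0.03],[0,0,0],1],[[0,0,-0.045],[0,0,0],1],[[0.041,0.023,0],[0,0,0.035],1],[[0.042,0.021,0],[0,0,0.035],1],[[0.043,0.02,0],[0,0,0.035],1],[[0.044,0.018,0],[0,0,0.035],1],[[0.044,0.017,0],[0,0,0.035],1],[[0.045,0.015,0],[0,0,0.035],1]]}}

```text
time: 14.65
tool_pos: [453.1, -31.3, 130.7]
tcp_rot: [179.6, 0.4, 94.4]
ft_force: [0.8, -0.0, -1.3]
finger_gap: 9.7
```

Emit:
{"fn": "play_rows", "kwargs": {"deltas": [[[0.045,0.013,0],[0,0,0.035],1],[[0.03,0.005,0],[0,0,0.035],1],[[0,0,0],[0,0,0],1]]}}

```text
time: 15.02
tool_pos: [466.1, 50.4, 130.0]
tcp_rot: [179.6, 0.3, 90.5]
ft_force: [-0.4, -0.0, -2.2]
finger_gap: 9.9
```

Run:
```python
from h import *
s=r.sense(); print(s['time'],s['tool_pos'],s['tcp_rot'],s['ft_force'],s['wrist_torque'],s['finger_gap'],s['joint_pos'])
a=eyes.snapshot('top'); b=eyes.snapshot('scene')
save(np.hstack([cv2.resize(a[130:300,60:340],None,fx=1.4,fy=1.4),cv2.resize(b[140:310,150:430],None,fx=1.4,fy=1.4)]),'t2.png')
```

```text
15.025 [466.13116506  50.40306355 130.0007477 ] [179.56805941   0.31107168  90.51977427] [-0.40394317 -0.02889168 -2.19321612] [-0.04122685  0.05548433  0.00961294] 9.902135287297257 [  0.16166495 -11.03745414 111.15841201  -0.31366414  79.44531407
  -0.30299379]
```

View pics/t2.png

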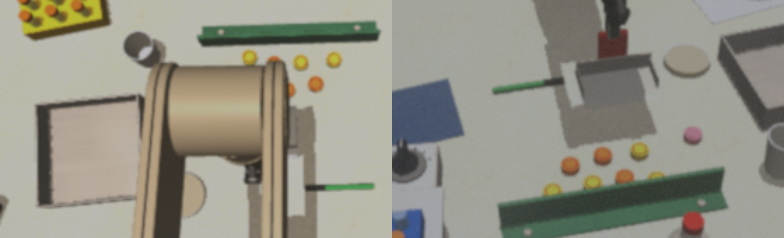

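The top view is blocked by the arm. The scene view shows the scoop held level in front of the caps, with all seven still there. I'll lower it to the bench with the edge slightly down.

Emit:
{"fn": "play_rows", "kwargs": {"deltas": [[[0.003,0,0.025],[0.012,0.002,-0.005],1],[[0.003,0,0.025],[0.012,0.002,-0.005],1],[[0,0,0.015],[0.006,0.002,0],1]]}}

```text
time: 15.5
tool_pos: [467.5, 50.9, 65.2]
tcp_rot: [-178.9, 0.1, 90.9]
ft_force: [0.2, -0.6, -0.4]
finger_gap: 9.8
```

Emit:
{"fn": "play_rows", "kwargs": {"deltas": [[[0,0,0.005],[0,0,0],1],[[0,0,0.003],[0,0,0],1]]}}

```text
time: 15.75
tool_pos: [466.8, 49.5, 56.4]
tcp_rot: [-178.8, 0.1, 90.8]
ft_force: [-0.0, 0.2, -1.9]
finger_gap: 10.4
```

Run:
```python
from h import *
s=r.sense(); print(s['time'],s['tool_pos'],s['tcp_rot'],s['ft_force'],s['wrist_torque'],s['finger_gap'])
b=eyes.snapshot('scene'); save(cv2.resize(b[150:320,200:430],None,fx=3,fy=3),'t3.png')
```

```text
15.75 [466.82732243  49.49519217  56.37490312] [-1.78816765e+02  8.50387708e-02  9.07945009e+01] [-0.04436096  0.15615228 -1.92790714] [-0.00439524  0.01490203 -0.02981218] 10.369647134652562
```

View pics/t3.png

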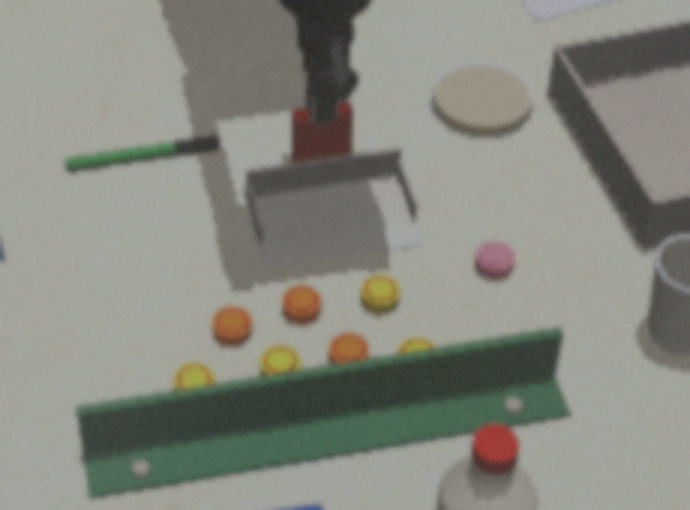

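Scene view: the scoop is just above the bench behind the caps, with its +y front corner at crop (420,244) and the -y wall foot near (262,243). I'll check its lateral position.

Run:
```python
from h import *
f=lambda u,v,z: ray('scene',[200+u/3,150+v/3],z)[0].round(0)
print('corner L',f(420,244,3),'wall L front foot',f(414,215,12),'wall R front top',f(262,240,15),'backwall ends',f(247,172,40),f(400,152,40),'grip top',f(293,107,88),f(352,103,88))
```

```text
corner L [553. 117.   3.] wall L front foot [529. 117.  12.] wall R front top [536. -11.  15.] backwall ends [481. -13.  40.] [482. 116.  40.] grip top [462.  29.  88.] [466.  77.  88.]
```

The scoop is centred at y ≈ 52 with its edge at x ≈ 553. I'll shift +8 mm, touch down and begin the push.

Emit:
{"fn": "play_rows", "kwargs": {"deltas": [[[0.008,0,0.002],[0,0,-0.005],1],[[0,0,0.003],[0,0,0],1],[[0,0.01,0.002],[0,0,0],1],[[0,0.015,0.002],[0,0,0],1]]}}

```text
time: 16.3
tool_pos: [494.6, 59.0, 51.7]
tcp_rot: [-179.1, 0.1, 91.2]
ft_force: [-8.0, -0.4, 21.1]
finger_gap: 10.4
```

Run:
```python
from h import *
s=r.sense(); print(s['time'],s['tool_pos'],s['tcp_rot'],s['ft_force'],s['wrist_torque'],s['finger_gap'])
```

```text
16.3 [494.59163779  59.04548882  51.66863398] [-1.79147558e+02  9.24131158e-02  9.11725859e+01] [-8.01943842 -0.38180405 21.09593721] [-0.04290114  1.38319006 -0.01164837] 10.404513389013111
```

In contact (21 N, z 51.7). I'll push on with almost no downward bias.

Emit:
{"fn": "play_rows", "kwargs": {"deltas": [[[0,0.015,0],[0,0,0],1],[[0,0.015,0],[0,0,0],1],[[0,0.015,0],[0,0,0],1],[[0,0.015,0],[0,0,0],1]]}}

```text
time: 16.8
tool_pos: [559.2, 61.0, 53.0]
tcp_rot: [-179.4, 0.1, 91.3]
ft_force: [0.2, 0.9, -1.2]
finger_gap: 9.7
```

Run:
```python
from h import *
s=r.sense(); print(s['time'],s['tool_pos'],s['tcp_rot'],s['ft_force'],s['wrist_torque'],s['finger_gap'])
b=eyes.snapshot('scene'); save(cv2.resize(b[150:320,200:430],None,fx=3,fy=3),'t4.png')
```

```text
16.8 [559.16680207  61.03609035  52.96235704] [-1.79399128e+02  1.17749907e-01  9.12713818e+01] [ 0.185249    0.86226215 -1.2105828 ] [-0.07936296  0.04304043 -0.06886063] 9.718217125809801
```

View pics/t4.png

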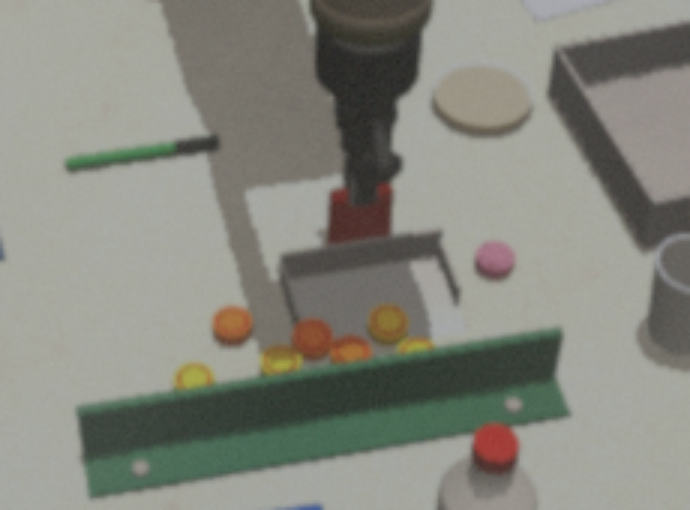

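Caps are being pushed ahead and look on the lane as planned. Contact has gone light, so I'll continue with a small downward bias to the wall.

Emit:
{"fn": "play_rows", "kwargs": {"deltas": [[[0,0.01,0.002],[0.005,0,0],1],[[0,0.01,0.001],[0,0,0],1],[[0,0.01,0.001],[0,0,0],1],[[0,0.01,0.001],[0,0,0],1]]}}

```text
time: 17.35
tool_pos: [603.2, 62.4, 51.7]
tcp_rot: [-179.4, 0.1, 91.3]
ft_force: [-3.5, 0.1, 5.4]
finger_gap: 10.2
```

```bash
cat >> h.py <<'E'
def caps(name='scene',z=14,box=(225,235,345,290)):
    im=eyes.snapshot(name); hsv=cv2.cvtColor(im,cv2.COLOR_RGB2HSV); x0,y0,x1,y1=box
    m=cv2.inRange(hsv,(6,130,70),(35,255,255))[y0:y1,x0:x1]; n,l,s,c=cv2.connectedComponentsWithStats(m)
    for i in range(1,n):
        if s[i,4]>20: print(name,(c[i]+[x0,y0]).round(0),s[i,4],ray(name,c[i]+[x0,y0],z)[0,:2].round(0))
    return im
E
python3 - <<'E'
from h import *
s=r.sense(); print(s['time'],s['tool_pos'],s['tcp_rot'],s['ft_force'],s['wrist_torque'],s['finger_gap']); caps()
E
```

```text
17.35 [603.24528904  62.40655983  51.74072125] [-1.79372683e+02  1.49583165e-01  9.13472364e+01] [-3.49022899  0.14362449  5.37277814] [-0.07328598  0.48217987 -0.01367833] 10.171459647272506
scene [277. 258.] 102 [616. -50.]
scene [332. 263.] 86 [654.  71.]
scene [310. 268.] 41 [660.  19.]
scene [292. 270.] 66 [658. -22.]
scene [264. 275.] 63 [660. -87.]
```

Emit:
{"fn": "play_rows", "kwargs": {"deltas": [[[0,0.005,0.001],[0,0,0],1],[[0,0.004,0.001],[0,0,0],1],[[0,0.003,0.001],[0,0,0],1]]}}

```text
time: 17.77
tool_pos: [610.9, 62.7, 52.4]
tcp_rot: [-178.8, 0.2, 91.4]
ft_force: [-21.7, -2.5, 22.8]
finger_gap: 10.1
```

Run:
```python
from h import *
s=r.sense(); print(s['time'],s['tool_pos'],s['tcp_rot'],s['ft_force'],s['wrist_torque'],s['finger_gap']); b=caps(); save(cv2.resize(b[190:310,220:400],None,fx=4,fy=4),'t5.png')
```

```text
17.775 [610.93079638  62.69346503  52.36743318] [-178.77360738    0.20552176   91.40309208] [-21.71502036  -2.54172521  22.81884212] [-0.40738683  3.6302835  -0.10414265] 10.071702661849384
scene [277. 258.] 103 [616. -50.]
scene [332. 263.] 92 [655.  72.]
scene [292. 270.] 66 [658. -22.]
scene [311. 269.] 33 [662.  20.]
scene [264. 275.] 63 [660. -87.]
```

View pics/t5.png

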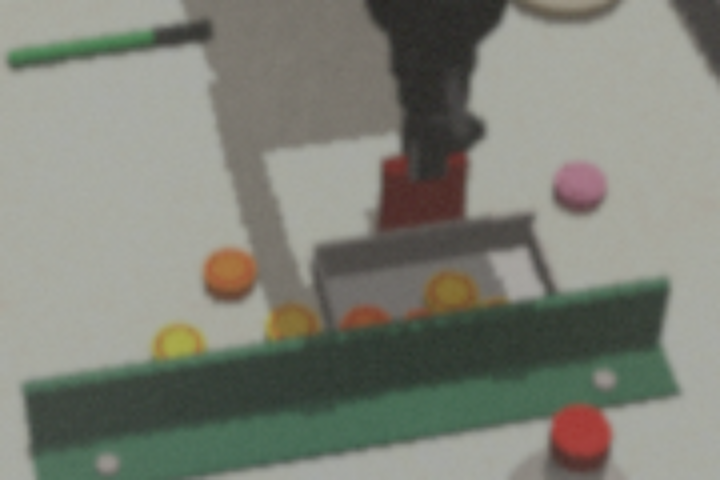

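The edge is at the wall (-22 N in x), with four caps inside the scoop: two orange and two yellow. I'll tilt the nose up slightly while backing off the same amount, then lift.

Emit:
{"fn": "play_rows", "kwargs": {"deltas": [[[0,-0.004,-0.004],[-0.06,0,0],1],[[0,-0.003,-0.004],[-0.06,0,0],1],[[0,-0.003,-0.005],[-0.06,0,0],1],[[0,-0.002,-0.01],[0,0,0],1],[[0,-0.002,-0.015],[0,0,0],1],[[0,-0.003,-0.02],[0,0,0],1],[[0,-0.003,-0.02],[0,0,0],1]]}}

```text
time: 18.7
tool_pos: [576.0, 62.5, 129.0]
tcp_rot: [171.2, 0.2, 91.5]
ft_force: [0.5, 0.2, -1.4]
finger_gap: 10.0
```

Run:
```python
from h import *
s=r.sense(); print(s['time'],s['tool_pos'],s['tcp_rot'],s['ft_force'],s['wrist_torque'],s['finger_gap']); b=caps(box=(225,190,390,290)); save(cv2.resize(b[170:310,220:400],None,fx=4,fy=4),'t6.png')
```

```text
18.7 [576.02764248  62.52333618 128.99355348] [171.16554731   0.2205512   91.46500202] [ 0.52319993  0.17880238 -1.35881028] [-0.03882991  0.1881191   0.08163427] 9.98198202819426
scene [327. 236.] 503 [571.  80.]
scene [277. 258.] 105 [616. -50.]
scene [293. 270.] 72 [659. -21.]
scene [264. 275.] 61 [661. -87.]
```

View pics/t6.png

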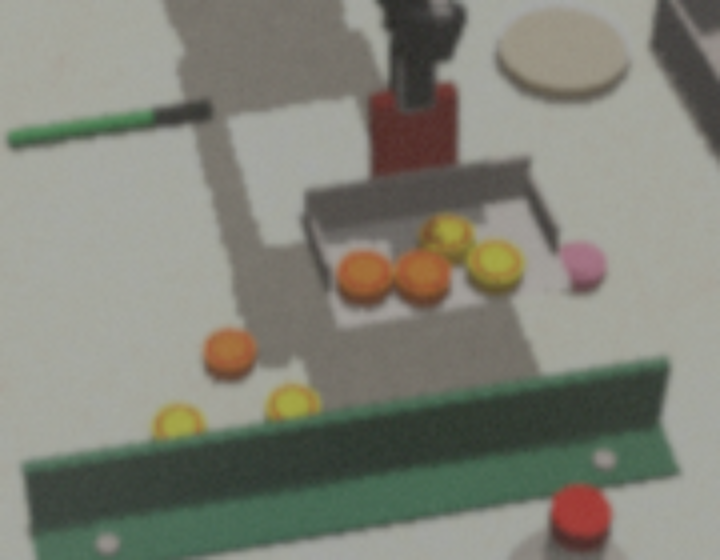

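All four left-lane caps are riding well inside the scoop, at about (365,275), (422,275), (447,238) and (495,265) in the crop. The three right-lane caps are undisturbed. Next I'll carry this load over the pan.

```bash
cat >> h.py <<'E'
def tcp(edge,yaw,tilt):
    """TCP pose for scoop front edge at edge (mm), scoop yaw, nose-down tilt (deg)"""
    R=down(yaw+90)*Ro.from_rotvec([np.radians(tilt),0,0])
    return np.array(edge)+R.apply([0,-87,-52]),R   # scoop x = tool y, scoop z = -tool z
E
python3 - <<'E'
from h import *
plan([tcp([655,64,120],1.4,-9),tcp([462,363,125],36,-9)],v=.034,w=.1)
print(tcp([655,64,120],1.4,-9)[0],tcp([462,363,125],36,-9)[0],tcp([462,363,50],36,45)[0])
E
```

```text
CALL [([-0.001, -0.012, -0.028], [0.001, 0.004, 0.002]), ([0.028, -0.018, -0.003], [0.0, 0.01, -0.066]), ([0.029, -0.017, -0.003], [0.0, 0.01, -0.066]), ([0.03, -0.015, -0.003], [0.0, 0.01, -0.066]), ([0.031, -0.013, -0.003], [0.0, 0.01, -0.066]), ([0.032, -0.011, -0.002], [0.0, 0.01, -0.066]), ([0.032, -0.008, -0.002], [0.0, 0.01, -0.066]), ([0.033, -0.006, -0.002], [0.0, 0.01, -0.066])]
CALL [([0.033, -0.004, -0.001], [0.0, 0.01, -0.066]), ([0.033, -0.002, -0.001], [0.0, 0.01, -0.066])]
[560.9646011   61.70182435 157.74999525] [385.9010479  307.71087496 162.74999525] [441.9778509  348.45305718 148.28784258]
```

Emit:
{"fn": "play_rows", "kwargs": {"deltas": [[[0,-0.006,-0.02],[0,0,0],1],[[0,-0.006,-0.02],[0,0,0],1],[[0.015,-0.01,-0.003],[0,0.005,-0.03],1],[[0.028,-0.017,-0.003],[0,0.01,-0.066],1],[[0.03,-0.015,-0.003],[0,0.01,-0.066],1],[[0.031,-0.013,-0.003],[0,0.01,-0.066],1],[[0.032,-0.011,-0.002],[0,0.01,-0.066],1],[[0.032,-0.008,-0.002],[0,0.01,-0.066],1]]}}

```text
time: 19.75
tool_pos: [450.1, 221.6, 174.3]
tcp_rot: [171.2, 0.2, 113.2]
ft_force: [0.5, 0.8, -2.2]
finger_gap: 9.9
```

Run:
```python
from h import *
s=r.sense(); print(s['time'],s['tool_pos'],s['tcp_rot'],s['ft_force'],s['finger_gap'],s['joint_pos']); 
plan([tcp([462,363,125],36,-9)],v=.034,w=.1)
```

```text
19.75 [450.05138613 221.63695948 174.32203554] [171.20142858   0.24895846 113.2342891 ] [ 0.45825743  0.7923044  -2.18888653] 9.880095882906065 [ 20.18796916 -16.88046174 111.82792468   0.22655909  76.25330513
  -3.10237847]
CALL [([0.026, -0.007, 0.002], [-0.001, 0.01, -0.055]), ([0.026, -0.005, 0.002], [-0.001, 0.01, -0.055]), ([0.027, -0.004, 0.002], [-0.001, 0.01, -0.055]), ([0.027, -0.002, 0.003], [-0.001, 0.01, -0.055])]
```

Emit:
{"fn": "play_rows", "kwargs": {"deltas": [[[0.026,-0.007,0],[0,0.01,-0.055],1],[[0.026,-0.005,0],[0,0.01,-0.055],1],[[0.026,-0.004,0],[0,0.01,-0.055],1],[[0.015,-0.002,0],[0,0.01,-0.055],1],[[0,0,0],[0,0,0],1]]}}

```text
time: 20.38
tool_pos: [383.7, 301.9, 167.8]
tcp_rot: [171.5, -0.2, 127.2]
ft_force: [0.4, 0.2, -2.4]
finger_gap: 9.8
```

Run:
```python
from h import *
s=r.sense(); print(s['time'],s['tool_pos'],s['tcp_rot'],s['ft_force'],s['finger_gap'],s['joint_pos'][3:]); 
b=caps(box=(300,100,500,290),z=115); 
plan([tcp([462,363,100],36,8),tcp([462,363,70],36,25),tcp([462,363,55],36,45),tcp([462,363,55],36,55)],v=.04,w=.12)
```

```text
20.375 [383.73435156 301.89173563 167.83292925] [171.52967806  -0.23649926 127.17015883] [ 0.38010145  0.24625579 -2.40849542] 9.845380043509993 [ 1.12986347 76.3751408  -6.05294436]
scene [414. 143.] 69 [390. 345.]
scene [428. 153.] 281 [432. 368.]
scene [497. 255.] 56 [775. 387.]
scene [490. 276.] 390 [824. 349.]
CALL [([0.001, 0.007, 0.002], [0.096, -0.001, 0.006]), ([0.001, 0.007, 0.002], [0.096, -0.001, 0.006]), ([0.001, 0.007, 0.001], [0.096, -0.001, 0.006]), ([-0.0, 0.008, 0.002], [0.099, -0.0, -0.0]), ([-0.0, 0.008, 0.001], [0.099, -0.0, -0.0]), ([-0.0, 0.008, 0.001], [0.099, -0.0, -0.0]), ([0.0, 0.01, -0.004], [0.116, 0.0, 0.0]), ([0.0, 0.009, -0.005], [0.116, 0.0, 0.0])]
CALL [([0.0, 0.009, -0.006], [0.116, 0.0, 0.0]), ([0.0, 0.005, -0.007], [0.087, 0.0, 0.0]), ([0.0, 0.005, -0.008], [0.087, 0.0, 0.0])]
```

Emit:
{"fn": "play_rows", "kwargs": {"deltas": [[[0.001,0.008,0.003],[0.1,0,0.005],1],[[0.001,0.008,0.003],[0.1,0,0.005],1],[[0.001,0.008,0.002],[0.1,0,0.005],1],[[0,0.008,0.002],[0.1,0,0],1],[[0,0.008,0.001],[0.1,0,0],1],[[0,0.008,0],[0.1,0,0],1],[[0,0.01,-0.004],[0.116,0,0],1],[[0,0.01,-0.005],[0.116,0,0],1]]}}

```text
time: 21.42
tool_pos: [447.0, 340.6, 151.0]
tcp_rot: [-140.0, 0.1, 125.4]
ft_force: [0.4, 0.4, -1.3]
finger_gap: 9.7
```

Run:
```python
from h import *
s=r.sense(); R=Ro.from_euler('xyz',s['tcp_rot'],degrees=True); print(s['time'],s['tool_pos'],s['tcp_rot'],s['ft_force'],s['joint_pos'][3:],'edge',s['tool_pos']+R.apply([0,87,52]))
plan([tcp([462,363,55],36,45),tcp([462,363,55],36,55)],v=.04,w=.12)
```

```text
21.425 [447.00752572 340.57573604 151.04041131] [-1.40045548e+02  5.48112033e-02  1.25389206e+02] [ 0.43762188  0.41350515 -1.29841562] [ -1.8019992  123.87890778  -2.70578953] edge [474.20552407 359.78430256  55.31006159]
CALL [([0.009, -0.001, -0.002], [0.088, -0.006, -0.009]), ([0.0, 0.005, -0.007], [0.087, 0.0, -0.0]), ([0.0, 0.005, -0.008], [0.087, 0.0, -0.0])]
```

Emit:
{"fn": "play_rows", "kwargs": {"deltas": [[[0,0,-0.006],[0.09,0,0],1],[[0,0,-0.007],[0.09,0,0],1],[[0,0,-0.007],[0.09,0,0],1],[[0,0,0],[0,0,0],1],[[0,0,0],[0,0,0],1]]}}

```text
time: 22.05
tool_pos: [462.8, 345.2, 155.2]
tcp_rot: [-123.9, 0.2, 124.9]
ft_force: [-0.0, -0.0, -1.2]
finger_gap: 9.6
```

Run:
```python
from h import *
s=r.sense(); R=Ro.from_euler('xyz',s['tcp_rot'],degrees=True); print(s['time'],s['tool_pos'],s['tcp_rot'],s['ft_force'],s['joint_pos'][3:],'edge',s['tool_pos']+R.apply([0,87,52]))
b=caps(box=(370,140,490,230),z=18); save(cv2.resize(b[100:310,220:500],None,fx=2.8,fy=2.8),'t7.png')
```

```text
22.05 [462.82689258 345.1830755  155.24128285] [-123.89733665    0.17139772  124.88998494] [-0.03074526 -0.0481945  -1.24063525] [ -3.17483953 145.67279744  -3.61923584] edge [467.39538559 347.99978669  54.02767206]
scene [432. 197.] 372 [493. 371.]
```

View pics/t7.png

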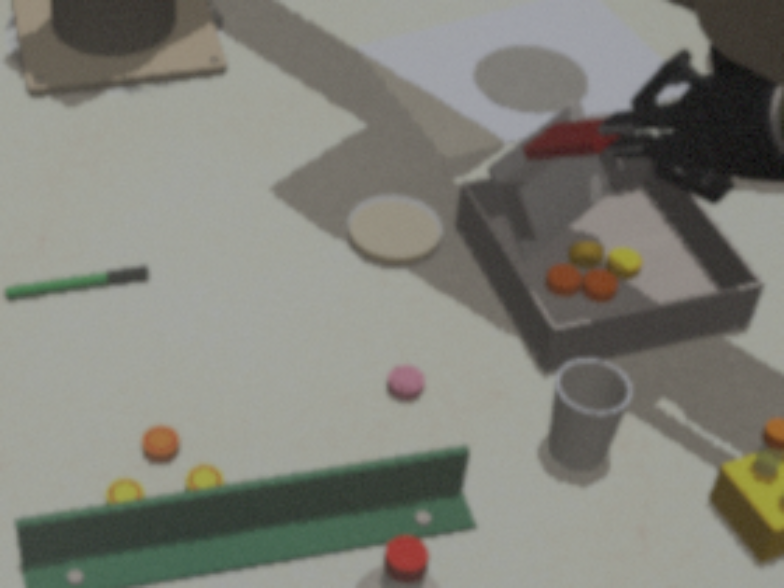

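All four caps are in the pan, at crop (565,279), (600,285), (586,252) and (624,262). The petri dish, beaker, marker and pink decoy are undisturbed. I'll go back for the remaining three.

Run:
```python
from h import *
plan([tcp([467,348,90],35,50),tcp([467,348,120],35,-2),(tcp([550,-56,85],1.2,-1)[0],down(91.2)*Ro.from_rotvec([-.015,0,0]))],v=.055,w=.16)
```

```text
CALL [([-0.0, -0.035, -0.011], [-0.108, 0.0, -0.004]), ([-0.0, -0.005, 0.012], [-0.151, -0.0, -0.0]), ([0.0, -0.007, 0.011], [-0.151, -0.0, -0.0]), ([-0.0, -0.008, 0.01], [-0.151, -0.0, -0.0]), ([-0.0, -0.01, 0.008], [-0.151, -0.0, -0.0]), ([-0.0, -0.011, 0.007], [-0.151, -0.0, -0.0]), ([0.0, -0.012, 0.005], [-0.151, -0.0, -0.0]), ([-0.047, -0.021, 0.004], [0.003, -0.002, 0.084])]
CALL [([-0.049, -0.017, 0.004], [0.003, -0.002, 0.084]), ([-0.05, -0.013, 0.004], [0.003, -0.002, 0.084]), ([-0.051, -0.009, 0.004], [0.003, -0.002, 0.084]), ([-0.051, -0.004, 0.005], [0.003, -0.002, 0.084]), ([-0.052, -0.0, 0.005], [0.003, -0.002, 0.084]), ([-0.051, 0.004, 0.005], [0.003, -0.002, 0.084])]
```

Emit:
{"fn": "play_rows", "kwargs": {"deltas": [[[0,-0.035,-0.012],[-0.1,0,0],1],[[0,-0.01,0.008],[-0.151,0,0],1],[[0,-0.01,0.008],[-0.151,0,0],1],[[0,-0.01,0.008],[-0.151,0,0],1],[[0,-0.01,0.006],[-0.151,0,0],1],[[0,-0.011,0.005],[-0.151,0,0],1],[[0,-0.012,0.003],[-0.151,0,0],1],[[-0.02,-0.01,0],[0,0,0],1]]}}

```text
time: 23.1
tool_pos: [392.3, 272.0, 188.5]
tcp_rot: [177.1, 0.3, 124.8]
ft_force: [-0.6, -0.1, -0.8]
finger_gap: 9.8
```

Run:
```python
from h import *
s=r.sense(); print(s['time'],s['tool_pos'],s['tcp_rot'],s['finger_gap'])
P,R=tcp([550,-56,95],1.2,0); plan([(P,down(91.2))],v=.055,w=.16)
```

```text
23.1 [392.31237959 271.97724204 188.5386242 ] [177.06951908   0.26309874 124.83067036] 9.792150253620273
CALL [([-0.044, -0.019, 0.005], [0.007, -0.002, 0.084]), ([-0.046, -0.015, 0.005], [0.007, -0.002, 0.084]), ([-0.047, -0.011, 0.006], [0.007, -0.002, 0.084]), ([-0.048, -0.007, 0.006], [0.007, -0.002, 0.084]), ([-0.048, -0.003, 0.006], [0.007, -0.002, 0.084]), ([-0.048, 0.001, 0.006], [0.007, -0.002, 0.084]), ([-0.048, 0.005, 0.006], [0.007, -0.002, 0.084])]
```

Emit:
{"fn": "play_rows", "kwargs": {"deltas": [[[-0.044,-0.019,0.003],[0.008,0,0.084],1],[[-0.046,-0.015,0.003],[0.008,0,0.084],1],[[-0.047,-0.011,0.003],[0.008,0,0.084],1],[[-0.048,-0.007,0.003],[0.008,0,0.084],1],[[-0.048,-0.003,0.003],[0.008,0,0.084],1],[[-0.048,0.001,0.003],[0.008,0,0.084],1],[[-0.04,0.004,0.003],[0.008,0,0.084],1],[[0,0,0],[0,0,0],1]]}}

```text
time: 24.1
tool_pos: [456.1, -61.7, 177.7]
tcp_rot: [177.5, -0.6, 90.0]
ft_force: [-0.9, 0.4, -1.4]
finger_gap: 9.7
```

Run:
```python
from h import *
s=r.sense(); print(s['time'],s['tool_pos'],s['tcp_rot'],s['finger_gap'])
caps(); caps(box=(370,140,490,230),z=18)
```

```text
24.1 [456.09116323 -61.73891517 177.6826624 ] [177.49495423  -0.60607838  90.00276938] 9.672968708958622
scene [277. 258.] 100 [616. -50.]
scene [292. 270.] 68 [659. -22.]
scene [264. 275.] 67 [661. -87.]
scene [432. 197.] 343 [495. 371.]
```

Emit:
{"fn": "play_rows", "kwargs": {"deltas": [[[0.002,0,0.03],[0.02,-0.005,-0.01],1],[[0.002,0,0.03],[0.02,-0.005,-0.01],1],[[0.001,0,0.025],[0.015,0,0],1],[[0,0,0.015],[0,0,0],1]]}}

```text
time: 24.7
tool_pos: [459.8, -49.1, 80.9]
tcp_rot: [179.9, 0.1, 91.9]
ft_force: [0.7, -0.8, -1.6]
finger_gap: 9.7
```

Emit:
{"fn": "play_rows", "kwargs": {"deltas": [[[0,0,0.006],[0,0,0],1],[[0,0,0.002],[0,0,0],1]]}}

```text
time: 24.95
tool_pos: [459.5, -47.9, 73.1]
tcp_rot: [179.8, 0.1, 92.0]
ft_force: [0.8, -0.9, -1.1]
finger_gap: 10.1
```

Run:
```python
from h import *
s=r.sense(); print(s['time'],s['tool_pos'],s['tcp_rot'],s['ft_force'])
```

```text
24.95 [459.45157343 -47.87716854  73.07042003] [1.79795848e+02 8.80473981e-02 9.20322642e+01] [ 0.84799471 -0.88672584 -1.12795361]
```

Emit:
{"fn": "play_rows", "kwargs": {"deltas": [[[-0.006,0,0.012],[0.015,0,0.012],1],[[-0.002,0,0.006],[0.005,0,0],1],[[0,0,0.002],[0,0,0],1]]}}

```text
time: 25.32
tool_pos: [461.1, -57.0, 53.5]
tcp_rot: [-179.2, 0.1, 91.3]
ft_force: [-0.2, 0.6, -1.3]
finger_gap: 9.7
```

Run:
```python
from h import *
s=r.sense(); print(s['time'],s['tool_pos'],s['tcp_rot'],s['ft_force'])
```

```text
25.325 [461.08998603 -57.01345198  53.52035915] [-1.79168374e+02  1.39444367e-01  9.12761630e+01] [-0.19938884  0.62519857 -1.34854999]
```

Now push: the edge goes from 548 to the wall, which is about 702.5 at this y.

Emit:
{"fn": "play_rows", "kwargs": {"deltas": [[[0,0.01,0.002],[0,0,0],1],[[0,0.015,0.001],[0,0,0],1],[[0,0.015,0.001],[0,0,0],1],[[0,0.015,0.001],[0,0,0],1],[[0,0.015,0.001],[0,0,0],1]]}}

```text
time: 25.95
tool_pos: [537.9, -56.9, 51.8]
tcp_rot: [-179.5, 0.3, 91.2]
ft_force: [-2.6, 0.2, 8.2]
finger_gap: 10.1
```

Run:
```python
from h import *
s=r.sense(); print(s['time'],s['tool_pos'],s['tcp_rot'],s['ft_force']); caps()
```

```text
25.95 [537.89230622 -56.90593955  51.76528781] [-179.53490112    0.27214171   91.21502402] [-2.63879317  0.15829276  8.24369532]
scene [278. 264.] 112 [636. -50.]
scene [292. 270.] 71 [658. -22.]
scene [264. 275.] 66 [661. -87.]
```

Emit:
{"fn": "play_rows", "kwargs": {"deltas": [[[0,0.012,0.001],[0,0,0],1],[[0,0.012,0.001],[0,0,0],1],[[0,0.012,0.001],[0,0,0],1],[[0,0.012,0.001],[0,0,0],1],[[0,0.008,0.001],[0,0,0],1]]}}

```text
time: 26.62
tool_pos: [601.6, -56.6, 51.8]
tcp_rot: [-180.0, 0.4, 91.2]
ft_force: [-4.1, 0.6, 8.1]
finger_gap: 10.0
```

Run:
```python
from h import *
s=r.sense(); print(s['time'],s['tool_pos'],s['tcp_rot'],s['ft_force']); caps(box=(225,225,345,290))
```

```text
26.625 [601.55966194 -56.60222246  51.78165351] [-179.95223655    0.38850583   91.21357373] [-4.12559683  0.61202319  8.09769971]
```

Emit:
{"fn": "play_rows", "kwargs": {"deltas": [[[0,0.006,0.001],[0.01,0,0],1],[[0,0.005,0.001],[0.005,0,0],1],[[0,0.004,0.001],[0,0,0],1]]}}

```text
time: 27.05
tool_pos: [613.1, -56.6, 52.2]
tcp_rot: [-178.4, 0.4, 91.2]
ft_force: [-36.2, 1.8, 36.8]
finger_gap: 10.3
```

Run:
```python
from h import *
s=r.sense(); print(s['time'],s['tool_pos'],s['tcp_rot'],s['ft_force']); caps(box=(225,225,345,290))
```

```text
27.05 [613.06351791 -56.58429336  52.24349945] [-178.43656923    0.39785201   91.2177384 ] [-36.22897726   1.82695194  36.78777986]
```

At the wall (-36 N). I'll lift the same way as before.

Emit:
{"fn": "play_rows", "kwargs": {"deltas": [[[0,-0.004,-0.004],[-0.06,0,0],1],[[0,-0.003,-0.004],[-0.06,0,0],1],[[0,-0.003,-0.005],[-0.06,0,0],1],[[0,-0.002,-0.01],[0,0,0],1],[[0,-0.002,-0.015],[0,0,0],1],[[0,-0.003,-0.02],[0,0,0],1],[[0,-0.003,-0.02],[0,0,0],1]]}}

```text
time: 27.98
tool_pos: [580.2, -56.2, 128.2]
tcp_rot: [171.5, 0.3, 91.2]
ft_force: [-0.2, 0.0, -2.0]
finger_gap: 9.9
```

Run:
```python
from h import *
s=r.sense(); print(s['time'],s['tool_pos'],s['tcp_rot'],s['ft_force'],s['finger_gap']); b=caps(box=(225,190,390,290),z=95); caps(box=(370,140,490,230),z=18); save(cv2.resize(b[170:310,180:360],None,fx=4,fy=4),'t8.png')
```

```text
27.975 [580.22384227 -56.1918197  128.17152521] [171.54927735   0.31378887  91.21669423] [-0.16283776  0.04987259 -1.98788639] 9.9152651947461
scene [285. 246.] 259 [653. -36.]
scene [263. 250.] 128 [654. -85.]
scene [432. 197.] 343 [495. 371.]
```

Three caps' worth of colour (259 + 128 px) is on the raised blade and nothing is left on the bench. Carrying it to the pan.

Run:
```python
from h import *
plan([tcp([640,-56,125],1.3,-11),tcp([462,363,125],36,-11)],v=.034,w=.1)
```

```text
CALL [([-0.0, -0.016, -0.017], [-0.02, 0.003, -0.0]), ([-0.0, -0.016, -0.017], [-0.02, 0.003, -0.0]), ([0.031, -0.012, -0.002], [-0.0, 0.01, -0.05]), ([0.031, -0.011, -0.002], [-0.0, 0.01, -0.05]), ([0.032, -0.009, -0.002], [-0.0, 0.01, -0.05]), ([0.032, -0.008, -0.001], [-0.0, 0.01, -0.05]), ([0.033, -0.006, -0.001], [-0.0, 0.01, -0.05]), ([0.033, -0.004, -0.001], [-0.0, 0.01, -0.05])]
CALL [([0.033, -0.003, -0.001], [-0.0, 0.01, -0.05]), ([0.033, -0.001, -0.0], [-0.0, 0.01, -0.05]), ([0.033, 0.0, 0.0], [-0.0, 0.01, -0.05]), ([0.033, 0.002, 0.0], [-0.0, 0.01, -0.05]), ([0.033, 0.004, 0.001], [-0.0, 0.01, -0.05]), ([0.033, 0.005, 0.001], [-0.0, 0.01, -0.05])]
```

Emit:
{"fn": "play_rows", "kwargs": {"deltas": [[[0,-0.01,-0.017],[-0.02,0,0],1],[[0,-0.016,-0.017],[-0.02,0,0],1],[[0.015,-0.012,-0.002],[0,0.005,-0.03],1],[[0.03,-0.011,-0.002],[0,0.01,-0.05],1],[[0.031,-0.01,-0.002],[0,0.01,-0.05],1],[[0.032,-0.008,-0.001],[0,0.01,-0.05],1],[[0.033,-0.006,-0.001],[0,0.01,-0.05],1],[[0.033,-0.004,-0.001],[0,0.01,-0.05],1]]}}

```text
time: 29.08
tool_pos: [473.5, 111.6, 158.2]
tcp_rot: [169.2, 0.3, 107.8]
ft_force: [-0.2, -0.3, -0.8]
finger_gap: 9.8
```

Run:
```python
from h import *
s=r.sense(); print(s['time'],s['tool_pos'],s['tcp_rot'],s['ft_force'],s['finger_gap']); caps(box=(225,160,390,290),z=130); plan([tcp([462,363,125],36,-11)],v=.034,w=.1)
```

```text
29.075 [473.54422394 111.63273537 158.20462802] [169.24281141   0.33449958 107.83024786] [-0.20226959 -0.26608328 -0.82606194] 9.799035026963798
scene [349. 190.] 297 [544. 133.]
CALL [([0.03, -0.003, -0.001], [-0.001, 0.009, -0.044]), ([0.03, -0.002, -0.001], [-0.001, 0.009, -0.044]), ([0.03, -0.001, -0.0], [-0.001, 0.009, -0.044]), ([0.03, 0.001, -0.0], [-0.001, 0.009, -0.044]), ([0.03, 0.002, 0.0], [-0.001, 0.009, -0.044]), ([0.03, 0.003, 0.0], [-0.001, 0.009, -0.044]), ([0.03, 0.005, 0.001], [-0.001, 0.009, -0.044])]
```

Run:
```python
from h import *
im=eyes.snapshot('scene'); hsv=cv2.cvtColor(im,cv2.COLOR_RGB2HSV); m=cv2.inRange(hsv,(3,100,40),(38,255,255)); m[:120]=0; m[300:]=0
n,l,s,c=cv2.connectedComponentsWithStats(m)
for i in range(1,n):
    if s[i,4]>8: print(s[i],c[i].round(0))
```

```text
[340 148   4   7  14] [342. 151.]
[326 151  19  21 149] [334. 161.]
[335 178  38  22 388] [353. 189.]
[415 189  34  18 397] [432. 197.]
[ 83 236  33  21 305] [ 98. 243.]
[ 474  237   82   63 2883] [515. 270.]
[125 286  12  12 104] [131. 291.]
[102 288  12  12 108] [108. 293.]
[358 291  12   4  16] [364. 292.]
```

All three are still aboard (388 px). Continuing.

Emit:
{"fn": "play_rows", "kwargs": {"deltas": [[[0.03,-0.003,-0.001],[0,0.009,-0.044],1],[[0.03,-0.002,-0.001],[0,0.009,-0.044],1],[[0.03,-0.001,0],[0,0.009,-0.044],1],[[0.03,0.001,0],[0,0.009,-0.044],1],[[0.03,0.002,0],[0,0.009,-0.044],1],[[0.03,0.003,0],[0,0.009,-0.044],1],[[0.01,0.003,0],[0,0.009,-0.044],1],[[0,0,0],[0,0,0],1]]}}

```text
time: 30.18
tool_pos: [396.2, 289.3, 159.5]
tcp_rot: [169.5, 0.2, 126.3]
ft_force: [-0.2, -0.9, -1.8]
finger_gap: 9.6
```

Run:
```python
from h import *
s=r.sense(); R=Ro.from_euler('xyz',s['tcp_rot'],degrees=True); print(s['time'],s['tool_pos'],s['tcp_rot'],'edge',s['tool_pos']+R.apply([0,87,52]))
caps(box=(370,110,490,230),z=100)
plan([tcp([462,363,100],36,8),tcp([462,363,75],36,25),tcp([462,363,60],36,45)],v=.04,w=.12)
```

```text
30.175 [396.1869765  289.30498912 159.46152312] [1.69514719e+02 1.53150685e-01 1.26263663e+02] edge [472.84997935 345.42772291 124.16247576]
scene [423. 156.] 274 [427. 358.]
scene [431. 197.] 358 [573. 325.]
CALL [([0.007, 0.006, -0.0], [0.108, 0.001, 0.001]), ([0.007, 0.006, -0.001], [0.108, 0.001, 0.001]), ([0.007, 0.006, -0.002], [0.108, 0.001, 0.001]), ([-0.0, 0.007, 0.001], [0.099, -0.0, -0.0]), ([-0.0, 0.008, -0.0], [0.099, -0.0, -0.0]), ([-0.0, 0.007, -0.001], [0.099, -0.0, -0.0]), ([0.0, 0.01, -0.004], [0.116, 0.0, 0.0]), ([0.0, 0.009, -0.005], [0.116, 0.0, 0.0])]
CALL [([0.0, 0.009, -0.006], [0.116, 0.0, 0.0])]
```

Emit:
{"fn": "play_rows", "kwargs": {"deltas": [[[0.007,0.007,0.001],[0.105,0,0],1],[[0.007,0.007,0],[0.105,0,0],1],[[0.007,0.007,0],[0.105,0,0],1],[[0,0.007,0.001],[0.1,0,0],1],[[0,0.008,0],[0.1,0,0],1],[[0,0.008,0],[0.1,0,0],1],[[0,0.01,-0.004],[0.116,0,0],1],[[0,0.009,-0.005],[0.116,0,0],1]]}}

```text
time: 31.22
tool_pos: [444.9, 336.7, 153.7]
tcp_rot: [-141.0, 0.4, 125.2]
ft_force: [0.1, 0.3, -1.0]
finger_gap: 9.7
```

Emit:
{"fn": "play_rows", "kwargs": {"deltas": [[[0,0,-0.006],[0.09,0,0],1],[[0,0,-0.006],[0.09,0,0],1],[[0,0,-0.006],[0.08,0,0],1],[[0,0,0],[0,0,0],1],[[0,0,0],[0,0,0],1]]}}

```text
time: 31.85
tool_pos: [460.2, 339.1, 159.1]
tcp_rot: [-125.5, 0.5, 124.5]
ft_force: [0.1, -0.9, -1.1]
finger_gap: 9.9
```

Run:
```python
from h import *
s=r.sense(); R=Ro.from_euler('xyz',s['tcp_rot'],degrees=True); print(s['time'],s['tool_pos'],s['tcp_rot'],s['ft_force'],'edge',s['tool_pos']+R.apply([0,87,52]),s['joint_pos'][4])
b=caps(box=(370,110,490,230),z=16); save(cv2.resize(b[100:310,220:500],None,fx=2.8,fy=2.8),'t9.png')
```

```text
31.85 [460.16554844 339.07949984 159.07629235] [-125.50736423    0.50320568  124.54714078] [ 0.12031603 -0.85078461 -1.13077156] edge [467.42280896 342.99888391  58.05663784] 142.66697946769565
scene [440. 167.] 81 [384. 437.]
scene [431. 197.] 371 [493. 372.]
scene [456. 200.] 97 [516. 428.]
```

View pics/t9.png

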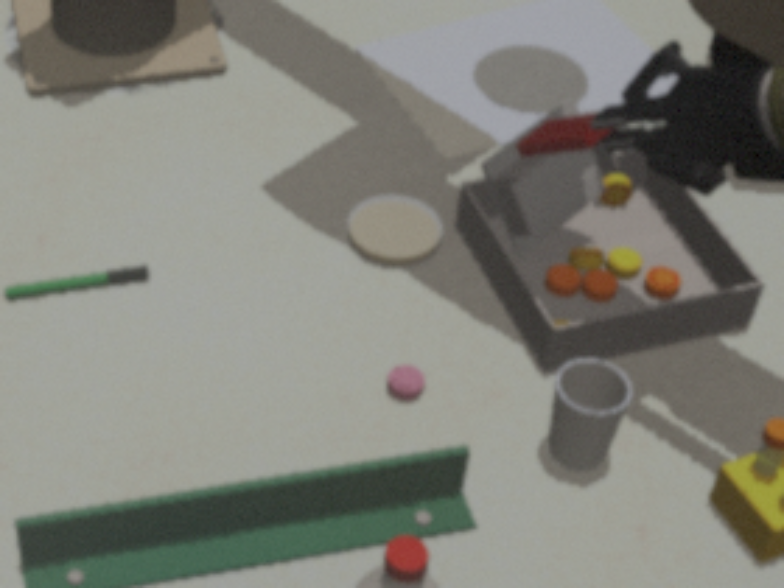

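Six caps are clearly visible, and a yellow sliver at (563,322) behind the pan's near wall is the seventh. One yellow cap at (617,190) may still be on the blade corner, or was caught in motion. I'll check whether it moves.

Emit:
{"fn": "play_rows", "kwargs": {"deltas": [[[0,0,0],[0,0,0],1],[[0,0,0],[0,0,0],1]]}}

```text
time: 32.15
tool_pos: [460.5, 339.1, 162.4]
tcp_rot: [-125.8, 0.5, 124.5]
ft_force: [0.1, 0.0, -0.5]
finger_gap: 9.8
```

Run:
```python
from h import *
caps(box=(370,110,490,230),z=16)
s=r.sense(); R=Ro.from_euler('xyz',s['tcp_rot'],degrees=True)
for z in (20,40,60,80,100,120):
    p=ray('scene',[440,167],z)[0]; q=R.inv().apply(p-s['tool_pos']); print(z,p.round(0),'scoop xyz',(q[1]-7).round(0),(q[0]).round(0),(52-q[2]).round(0))
```

```text
scene [440. 167.] 76 [385. 437.]
scene [431. 197.] 371 [493. 372.]
scene [456. 200.] 97 [516. 428.]
20 [390. 434.  20.] scoop xyz 105.0 120.0 -35.0
40 [411. 422.  40.] scoop xyz 95.0 97.0 -14.0
60 [432. 410.  60.] scoop xyz 85.0 75.0 6.0
80 [453. 397.  80.] scoop xyz 75.0 53.0 26.0
100 [475. 385. 100.] scoop xyz 65.0 30.0 46.0
120 [496. 372. 120.] scoop xyz 56.0 8.0 66.0
```

The cap is still. Its ray misses the blade and meets the pan floor area at about (390,434), so it is standing on its edge inside the pan by the wall. I'll retreat upward and take the scoop home.

Emit:
{"fn": "play_rows", "kwargs": {"deltas": [[[0,-0.035,-0.012],[-0.1,0,0],1],[[0,-0.01,0.008],[-0.151,0,0],1],[[0,-0.01,0.008],[-0.151,0,0],1],[[0,-0.01,0.008],[-0.151,0,0],1],[[0,-0.01,0.006],[-0.151,0,0],1],[[0,-0.011,0.005],[-0.151,0,0],1],[[0,-0.012,0.003],[-0.1,0,0],1],[[-0.02,-0.01,0],[0,0,0],1]]}}

```text
time: 33.2
tool_pos: [388.3, 267.6, 183.8]
tcp_rot: [178.6, 0.5, 124.7]
ft_force: [0.9, -0.2, -1.5]
finger_gap: 9.8
```

Run:
```python
from h import *
s=r.sense(); print(s['time'],s['tool_pos'],s['tcp_rot'])
caps(box=(370,110,490,230),z=16); im=eyes.snapshot('top')
save(np.vstack([cv2.resize(im[190:290,75:180],None,fx=4,fy=4)]),'p1.png'); caps('top',z=16,box=(80,195,170,280))
P,_=tcp([469,-314,100],8,0); print(P)
plan([(P+[-10,0,0],down(98))],v=.055,w=.16)
```

```text
33.2 [388.3347541  267.6094561  183.78148487] [178.64355139   0.50265268 124.7299053 ]
scene [439. 167.] 86 [384. 436.]
scene [432. 197.] 368 [492. 372.]
scene [456. 200.] 97 [516. 428.]
top [153. 205.] 40 [569. 318.]
top [112. 226.] 101 [512. 430.]
top [130. 234.] 320 [489. 379.]
[ 382.84667802 -326.10805978  152.        ]
CALL [([-0.044, -0.032, 0.003], [0.002, 0.0, 0.042]), ([-0.045, -0.03, 0.003], [0.002, 0.0, 0.042]), ([-0.046, -0.028, 0.003], [0.002, 0.0, 0.042]), ([-0.047, -0.026, 0.003], [0.002, 0.0, 0.042]), ([-0.048, -0.024, 0.003], [0.002, 0.0, 0.042]), ([-0.049, -0.022, 0.003], [0.002, 0.0, 0.042]), ([-0.05, -0.02, 0.003], [0.002, 0.0, 0.042]), ([-0.051, -0.018, 0.003], [0.002, 0.0, 0.042])]
CALL [([-0.052, -0.016, 0.003], [0.002, 0.0, 0.042]), ([-0.052, -0.014, 0.003], [0.002, 0.0, 0.042]), ([-0.053, -0.011, 0.003], [0.002, 0.0, 0.042])]
```

Run:
```python
from h import *
plan([([450,0,165],down(110)),([400,-321,130],down(98.6))],v=.052,w=.16)
```

```text
CALL [([-0.042, -0.017, 0.003], [0.004, 0.001, 0.042]), ([-0.043, -0.015, 0.003], [0.004, 0.001, 0.042]), ([-0.044, -0.014, 0.003], [0.004, 0.001, 0.042]), ([-0.044, -0.012, 0.003], [0.004, 0.001, 0.042]), ([-0.045, -0.01, 0.003], [0.004, 0.001, 0.042]), ([-0.045, -0.008, 0.003], [0.004, 0.001, 0.042]), ([-0.041, -0.022, 0.005], [-0.0, -0.0, 0.028]), ([-0.041, -0.021, 0.005], [-0.0, -0.0, 0.028])]
CALL [([-0.042, -0.02, 0.005], [-0.0, -0.0, 0.028]), ([-0.042, -0.019, 0.005], [-0.0, -0.0, 0.028]), ([-0.043, -0.018, 0.005], [-0.0, -0.0, 0.028]), ([-0.043, -0.016, 0.005], [-0.0, -0.0, 0.028]), ([-0.044, -0.015, 0.005], [-0.0, -0.0, 0.028])]
```

Emit:
{"fn": "play_rows", "kwargs": {"deltas": [[[-0.042,-0.017,0.003],[0.004,0.001,0.042],1],[[-0.043,-0.015,0.003],[0.004,0.001,0.042],1],[[-0.044,-0.014,0.003],[0.004,0.001,0.042],1],[[-0.044,-0.012,0.003],[0.004,0.001,0.042],1],[[-0.045,-0.01,0.003],[0.004,0.001,0.042],1],[[-0.045,-0.008,0.003],[0.004,0.001,0.042],1],[[-0.041,-0.022,0.003],[0,0,0.028],1],[[-0.041,-0.021,0.003],[0,0,0.028],1]]}}

```text
time: 34.35
tool_pos: [440.9, -95.4, 162.8]
tcp_rot: [179.7, -0.2, 106.8]
ft_force: [0.9, 0.4, -1.4]
finger_gap: 10.0
```

Emit:
{"fn": "play_rows", "kwargs": {"deltas": [[[-0.042,-0.02,0.003],[0,0,0.028],1],[[-0.042,-0.019,0.003],[0,0,0.028],1],[[-0.043,-0.018,0.003],[0,0,0.028],1],[[-0.043,-0.016,0.003],[0,0,0.028],1],[[0,0,0],[0,0,0],1]]}}

```text
time: 34.98
tool_pos: [413.5, -286.0, 150.6]
tcp_rot: [179.6, -0.2, 100.0]
ft_force: [0.4, 0.3, -1.4]
finger_gap: 9.6
```

Run:
```python
from h import *
s=r.sense(); print(s['time'],s['tool_pos'],s['tcp_rot'],s['joint_pos'])
R0=Ro.from_euler('xyz',[179.74,.49,98.6],degrees=True)  # same tilt as when gripped flat
plan([([400,-321,75],R0)],v=.03); caps('top',z=16,box=(80,195,170,285))
```

```text
34.975 [ 413.52032948 -285.97653773  150.55737823] [179.62647812  -0.18598968  99.9738311 ] [-40.83075513  -6.0889223  104.51969898   0.41156028  81.47752345
 -50.86464668]
CALL [([-0.011, -0.007, 0.025], [0.001, -0.004, 0.008]), ([-0.011, -0.007, 0.025], [0.001, -0.004, 0.008]), ([-0.011, -0.006, 0.025], [0.001, -0.004, 0.008])]
top [153. 205.] 40 [569. 318.]
top [112. 226.] 99 [512. 430.]
top [132. 235.] 426 [485. 374.]
top [107. 271.] 57 [390. 436.]
```

The top view shows all seven in the pan: (569,318), (512,430), a cluster of four near (485,374), and (390,436). Now lowering the scoop.

Emit:
{"fn": "play_rows", "kwargs": {"deltas": [[[-0.011,-0.007,0.024],[0,-0.004,0.008],1],[[-0.011,-0.007,0.024],[0,-0.004,0.008],1],[[-0.011,-0.006,0.02],[0,-0.004,0.008],1],[[0,0,0],[0,0,0],1]]}}

```text
time: 35.52
tool_pos: [403.7, -317.2, 81.8]
tcp_rot: [179.5, 0.4, 98.9]
ft_force: [0.3, 0.4, -1.9]
finger_gap: 10.0
```

Run:
```python
from h import *
s=r.sense(); print(s['time'],s['tool_pos'],s['tcp_rot'])
R0=Ro.from_euler('xyz',[179.74,.49,98.6],degrees=True)
plan([([400,-321,58],R0)],v=.012)
```

```text
35.525 [ 403.69302031 -317.17656887   81.83894366] [179.47604713   0.38881848  98.91415295]
CALL [([-0.001, -0.001, 0.008], [0.002, -0.001, 0.002]), ([-0.001, -0.001, 0.008], [0.002, -0.001, 0.002]), ([-0.001, -0.001, 0.008], [0.002, -0.001, 0.002])]
```

Emit:
{"fn": "play_rows", "kwargs": {"deltas": [[[-0.001,-0.001,0.008],[0.002,0,0],1],[[-0.001,-0.001,0.008],[0.002,0,0],1],[[-0.001,-0.001,0.004],[0,0,0],1],[[0,0,0.002],[0,0,0],1]]}}

```text
time: 36.02
tool_pos: [404.0, -319.9, 61.3]
tcp_rot: [179.6, 0.5, 99.1]
ft_force: [-0.0, -0.8, -1.3]
finger_gap: 10.0
```

Run:
```python
from h import *
s=r.sense(); print(s['time'],s['tool_pos'],s['tcp_rot'],s['ft_force'],s['wrist_torque'])
```

```text
36.025 [ 403.98958669 -319.88039382   61.25914867] [179.56395763   0.50873407  99.08335776] [-0.01054485 -0.79524813 -1.3005219 ] [-0.0218357   0.01278393  0.01473119]
```

Emit:
{"fn": "play_rows", "kwargs": {"deltas": [[[0,-0.002,0.003],[0.002,0,0],1],[[0,-0.001,0.003],[0,0,0],1],[[0,0,0.001],[0,0,0],1]]}}

```text
time: 36.4
tool_pos: [401.2, -320.8, 54.7]
tcp_rot: [179.7, 0.6, 99.1]
ft_force: [-3.0, 3.8, 7.6]
finger_gap: 9.6
```

Run:
```python
from h import *
s=r.sense(); print(s['time'],s['tool_pos'],s['tcp_rot'],s['ft_force'],s['wrist_torque'])
```

```text
36.4 [ 401.19754712 -320.81833973   54.7373773 ] [179.65109987   0.5535198   99.07054441] [-2.9651772   3.77280029  7.62355975] [ 0.44539476  0.43838674 -0.02793693]
```

On the mat with 7.6 N of contact, at (401,-321,54.7). I'll release, rise and move clear.

Emit:
{"fn": "play_rows", "kwargs": {"deltas": [[[0,0,0],[0,0,0],0.3],[[0,0,0],[0,0,0],0.3],[[0,0,0],[0,0,0],0.2],[[0,0,0],[0,0,0],0.2],[[0,0,-0.03],[0,0,0],0.2],[[0,0,-0.05],[0,0,0],0.2],[[0,0,-0.05],[0,0,0],0],[[0,0,-0.05],[0,0,0],0]]}}

```text
time: 37.4
tool_pos: [397.4, -316.9, 234.3]
tcp_rot: [180.0, 0.1, 99.1]
ft_force: [0.6, -0.7, -0.0]
finger_gap: 85.3
```

Emit:
{"fn": "play_rows", "kwargs": {"deltas": [[[0.05,0,0],[0,0,0],0],[[0.05,0,0],[0,0,0],0],[[0.05,0,0],[0,0,0],0],[[0.05,0,0],[0,0,0],0],[[0.05,0,0],[0,0,0],0],[[0,0,0],[0,0,0],0]]}}

```text
time: 38.15
tool_pos: [359.8, -65.8, 239.6]
tcp_rot: [179.4, 0.6, 99.0]
ft_force: [0.3, -1.5, -0.2]
finger_gap: 85.3
```

Run:
```python
from h import *
s=r.sense(); print(s['time'],s['tool_pos'],s['ft_force'])
a=eyes.snapshot('top'); b=eyes.snapshot('scene')
A=cv2.resize(a[145:295,340:450],None,fx=2.4,fy=2.4); B=cv2.resize(a[190:285,75:180],None,fx=2.4,fy=2.4); C=cv2.resize(b[100:300,90:500],None,fx=1.9,fy=1.9)
top=np.zeros((360,780,3),np.uint8); top[:A.shape[0],:A.shape[1]]=A; top[:B.shape[0],280:280+B.shape[1]]=B
cv=np.zeros((600,800,3),np.uint8)
k=cv2.resize(a[160:210,360:410],(230,230)); top[:230,545:775]=k
C=cv2.resize(b[130:260,90:500],None,fx=1.8,fy=1.8); cv[:360,:780]=top; cv[362:362+C.shape[0],:C.shape[1]]=C[:238]
save(cv,'final.png')
caps('top',z=16,box=(80,195,170,285)); caps('scene',z=16,box=(370,140,490,230));
```

```text
38.15 [359.77149394 -65.77634527 239.578587  ] [ 0.33957263 -1.54978162 -0.22914988]
top [153. 205.] 41 [570. 318.]
top [112. 226.] 98 [512. 430.]
top [132. 235.] 426 [485. 374.]
top [107. 271.] 57 [390. 436.]
scene [440. 166.] 74 [382. 437.]
scene [431. 197.] 360 [492. 372.]
scene [456. 200.] 92 [515. 429.]
```

View pics/final.png

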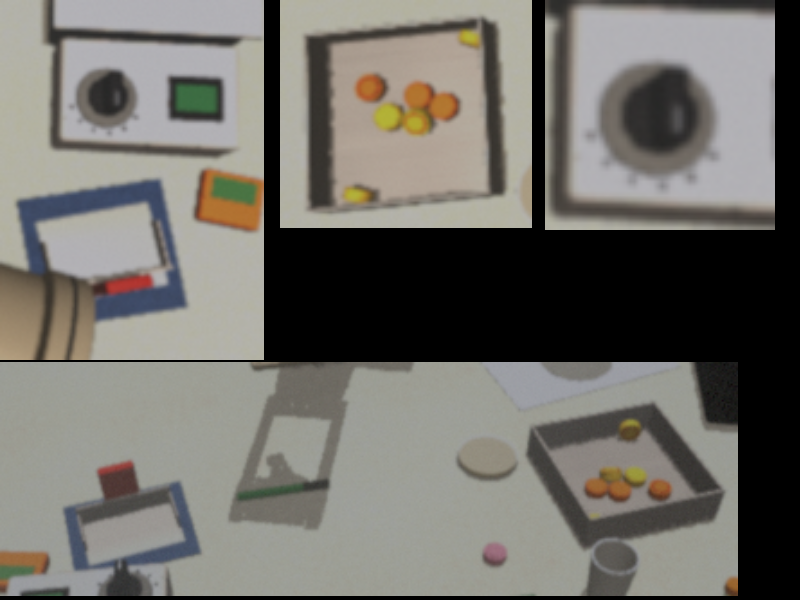

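The picture shows the scoop flat and centred on its mat, the knob turned, and seven caps inside the pan: five flat in the middle and two yellow ones in the corners at (469,37) and (357,195). Before handing in, I'll triangulate those two corner caps.

Run:
```python
from h import *
def tri(a,b):
    A0,A1=ray('top',a,0)[0],ray('top',a,60)[0]; B0,B1=ray('scene',b,0)[0],ray('scene',b,60)[0]
    da,db=A1-A0,B1-B0; x,*_=np.linalg.lstsq(np.c_[da,-db],B0-A0,rcond=None); p=(A0+da*x[0]+B0+db*x[1])/2
    c,s_=np.cos(.105),np.sin(.105); d=p-[478,375,0]; print(p.round(0),'pan frame',(c*d[0]+s_*d[1]).round(0),(-s_*d[0]+c*d[1]).round(0),'gap',np.linalg.norm(A0+da*x[0]-B0-db*x[1]).round(1))
tri([107,271],[440,166]); tri([153,205],[421,215.6])
c=proj('top',[[400,-321,0]])
m=ray('top',np.array([[18,203],[160,180],[187,303]])/2.4+[340,145],3); s=ray('top',np.array([[37,224],[153,203],[168,270]])/2.4+[340,145],5); print('mat',m.round(0).tolist(),((m[0]+m[2])/2).round(0)); print('scoop edge L,R',s.round(0).tolist())
```

```text
[389. 433.  23.] pan frame -82.0 67.0 gap 1.2
[567. 313.  34.] pan frame 82.0 -71.0 gap 0.2
mat [[498.0, -222.0, 3.0], [523.0, -387.0, 3.0], [382.0, -409.0, 3.0]] [ 440. -315.    3.]
scoop edge L,R [[473.0, -242.0, 5.0], [496.0, -377.0, 5.0], [419.0, -389.0, 5.0]]
```

Both corner caps lie inside the pan (±82, about 70 mm) and below the 50 mm limit. The scoop middle is about (437,-317) and the mat centre (440,-315). Handing in.

```bash
python3 -c "
from h import *
print(r.hand_in())"
```

```text
the job is handed in; nothing more can be done
None
```

The job is done and handed in at about 38 s of robot time; no verdict was reported.

- **Knob:** I turned it about 102° anticlockwise to its stop before lifting the scoop. The first close missed because the tool was too high. The bar also twisted in the jaws against the stop, so I regripped and felt the stop again.
- **Caps:** Two scoop loads, four caps and then three, went into the pan. Only the scoop was moved against them.
- **Scoop:** It lies flat, its middle about 4 mm from the mat's centre.

**Last checks:** All seven caps were seen inside the pan, five flat in the middle and two yellow ones in opposite corners. By triangulation those two are about 82 and 70 mm off the pan's centre, at 23 and 34 mm height; they probably stand on edge, but one did not move over several looks and both are within the limits. The petri dish, beaker, marker, timer and pink decoy looked unmoved, though I did not measure them again. No check failed.

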